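# Empty spent vials into the waste hopper and start its cycle

### The arm

A 6-joint arm with a two-finger parallel gripper is mounted at the origin on the work surface. World frame = base frame: x ahead of the robot, y to its left, z up, the work surface at z = 0. Lengths are in m, angles in degrees, forces in N, time in s.
With the tool pointing down it reaches from about 0.4 to 0.825 m from the base axis. Payload 7 kg.
Tool frame: the origin (TCP) lies between the finger pads; the fingertips stand 22 mm ahead of it and the grasp point (between the pads) lies 3 mm ahead of it; z points along the fingers, y is the line along which they close (so a half turn about z gives the same grasp; the last joint's range is limited). The gripper opens to 88 mm and grips with 3 to 60 N. Pads are 19 mm wide; open, the fingers measure 130 mm over their backs; the gripper's body (78 mm by 193 mm) begins 47 mm behind the grasp point.
Start: joints at [87.382, 20.546, 0.682, 0, -70.136, -16.507], TCP at [0.221, 0.638, 0.219] pointing down, gripper open.
Joint ranges: [-176.03, 176.03], [-82.01, 121.73], [-58.28, 71.71], [-173.87, 95.51], [-174.79, -0.11], [-173.66, 173.66]. Speed limits (degrees/s): [136.94, 136.94, 172.46, 180, 180, 180].

### API

Orientations are given as [roll, pitch, yaw] about the fixed x, y, z axes, in that order (R = Rz(yaw) Ry(pitch) Rx(roll)).
In Python, from plant import r, vision gives the robot as it stands.
- The arm moves only by the shell command python3 -m pendant 'ROWS' [FORCE]. ROWS is JSON, a list that holds one entry, the list of rows, each a list of 7 numbers: the shift along the tool's x, y, z scaled (see below), then the turn, a rotation vector about the tool's x, y, z scaled (see below), then the opening, from -1 (shut) to 1 (fully open). In form: [[[x, y, z, wx, wy, wz, fingers], ...]]. A call has exactly 8 rows; each row shifts and turns the commanded pose from where the row before left it, along the tool's axes as they then stand; what a row does not reach is not made up. The controller multiplies each number of a shift by 20 mm and each number of a turn by 4 degrees. A row lasts 1/10 s, in which the tool goes at most 50 mm and 8.59 degrees, less where a joint would pass 70% of its speed; a pose out of reach is approached as far as the arm can. A call with a number of a shift or a turn outside -1 to 1 is refused whole. A call with a gripper value outside its range is refused whole. The fingers move at their own pace and stop on an object; FORCE is the grip in N (left out, the last holds). Time passes only in rows, so rows that do not move let the fingers close, or fill a call up. It gives the time, the measured TCP pose, the force, the opening and the grip force at its end, in the units of the state.
- r.get_state(): the state, without advancing time (a new reading comes with each control period).
- vision.capture(name): name is "side" or "top"; returns a dict with "frame" (420x560x3 uint8, blue, green, red), "depth" (420x560 float32, m along the optical axis (not along the pixel's ray), 0 where there is no reading), "camera_matrix" (3x3 intrinsics, pixels), "extrinsics" (4x4, takes a point from world to camera coordinates). Camera axes: x right, y up, looking along -z (the intrinsics and any distortion apply to the point x, -y, -z); pixel columns grow to the right and rows downward; lengths in m; the calibration is good to about 2 mm. A picture is of the moment at which its call begins.
- r.close_job(): hands the job in; it is judged then, once.
The state is a dict: "time_s": time; "joints": joint angles; "qd": joint speeds; "joint_torque": joint torques, N m; "tcp_pos": TCP position; "eef_rot": TCP orientation; "contact_force": force on the tool from outside, world axes, zero at the start; "moment": the same for the moment, N m; "gripper_width": finger opening in m; "gripper_force": force on a finger pad.
Only numpy, scipy, OpenCV 4.12 (cv2) and the standard library are available. Lean on these libraries where they do the work, as an engineer would, in place of code of your own. Each camera call takes 0.05 s, during which the arm holds its last target. There are 200 camera calls.

### The job

Lift the handled tray of spent vials, tip all four vials out into the waste hopper without touching them with the gripper, and set the empty tray back down level on its mat and let go. Then start the disposal cycle on the sloping console: press fully and release, one key at a time, the round key, then the plus-shaped key, then the plain bar key. Press no key before the tray is back on its mat, leave the square key alone, and do not disturb the other things on the bench.

Things in the scene. Friction and masses are not known exactly. Their poses are not given: they have to be found in the camera images.
- tray: Loose steel pouring tray, 0.4 kg, 168 (x) x 150 (y) mm, floor 4 thick, walls to z = 40 on three sides. Its -y side is open but for a lip 2.5 above the floor: vials roll out there when it is tipped past 35 deg, -y down. A grey handle plate (12 thick in x, 90 long in y) in its middle reaches z = 100; below z = 40 it divides the tray into two lanes 74 wide. Origin: centre of underside, z up.
- tray_grip (a point): Point in the middle of the tray's handle plate, 78 mm above the tray's underside (22 mm below the plate's top); axes as the tray's. Pinch the 12 mm thickness, along x.
- vial1: Spent sample vial, amber glass with aluminium cap, 32 mm diameter, 60 mm long, 40 g; two lie in each lane of the tray, across it (along the tray's x), free to roll towards the open side. Origin at its centre, x along its axis.
- vial2: Spent sample vial, amber glass with aluminium cap, 32 mm diameter, 60 mm long, 40 g; two lie in each lane of the tray, across it (along the tray's x), free to roll towards the open side. Origin at its centre, x along its axis.
- vial3: Spent sample vial, amber glass with aluminium cap, 32 mm diameter, 60 mm long, 40 g; two lie in each lane of the tray, across it (along the tray's x), free to roll towards the open side. Origin at its centre, x along its axis.
- vial4: Spent sample vial, amber glass with aluminium cap, 32 mm diameter, 60 mm long, 40 g; two lie in each lane of the tray, across it (along the tray's x), free to roll towards the open side. Origin at its centre, x along its axis.
- mat: Black rubber mat, 240 (x) x 220 (y) x 4 mm, fixed on the bench, on the robot's left; the tray belongs here. Origin: centre of its underside.
- hopper: Fixed open white box in mid-bench: 240 (x) x 200 (y) mm outside, walls 6 thick, rim at z = 110, inner floor at z = 20. A steel splash plate leans outward from the rim of its -y side, up to z = 157 mm: pour towards its -y, from its +y side. A grey motor housing, 50 mm deep, 120 high, stands on its +x side. Origin: centre of underside, z up.
- console: Fixed white console on the robot's right, 250 mm wide (y). Its front slopes at 35 deg, facing the robot, with a row of four black keys along y, in any order, at x = -35, z = 75. A grey rail (underside z = 155, front face x = -13) runs over and just behind the keys: press with the tool leaning back to the robot, square to the slope. Origin: under the middle; front is -x.
- key_round_top (a point): Centre of the top face of the round key, 34 mm diameter; it stands 10 mm proud of the sloping panel. z points out of the panel (35 deg from vertical, towards the console's front), y along the key row; neighbouring keys are 54 mm apart. Moves with the key.
- key_round (a joint): How far the round key is pressed in: 0 = up, 0.006 m = fully down; a spring (5 N when fully down) returns it.
- key_bar_top (a point): Centre of the top face of the plain bar key, 40 x 15 mm, its length running up the slope; it stands 10 mm proud of the sloping panel. z points out of the panel (35 deg from vertical, towards the console's front), y along the key row; neighbouring keys are 54 mm apart. Moves with the key.
- key_bar (a joint): How far the bar key is pressed in: 0 = up, 0.006 m = fully down; a spring (5 N when fully down) returns it.
- key_cross_top (a point): Centre of the top face of the plus-shaped key, 38 x 38 mm with arms 13 mm wide; it stands 10 mm proud of the sloping panel. z points out of the panel (35 deg from vertical, towards the console's front), y along the key row; neighbouring keys are 54 mm apart. Moves with the key.
- key_cross (a joint): How far the cross key is pressed in: 0 = up, 0.006 m = fully down; a spring (5 N when fully down) returns it.
- key_square_top (a point): Centre of the top face of the square key, 30 x 30 mm, not to be pressed; it stands 10 mm proud of the sloping panel. z points out of the panel (35 deg from vertical, towards the console's front), y along the key row; neighbouring keys are 54 mm apart. Moves with the key.
- key_square (a joint): How far the square key is pressed in: 0 = up, 0.006 m = fully down; a spring (5 N when fully down) returns it.
- bottle: Bystander: amber bottle, 66 dia x 150 high mm, loose. Origin at its underside (tools: near the middle).
- jar: Bystander: squat white jar, 70 dia x 80 high mm, loose. Origin at its underside (tools: near the middle).
- mouse: Bystander: black computer mouse, about 100 x 60 x 32 mm, loose. Origin at its underside (tools: near the middle).
- screwdriver: Bystander: screwdriver lying flat, 170 long mm, loose. Origin at its underside (tools: near the middle).
- beaker: Bystander: glass beaker, 70 dia x 90 high mm, loose. Origin at its underside (tools: near the middle).
- rack: Bystander: grey divided open box, 80 x 140 x 40 mm, loose. Origin at its underside (tools: near the middle).
- wrench: Bystander: steel wrench lying flat, 150 long mm, loose. Origin at its underside (tools: near the middle).
Mind the look-alikes: they are no part of the job. Of the things that look like the tray, the largest one is meant.

How it is judged:
By the outcome, as a careful person would: the job done as asked, in the order asked, and still so for the second after the job is handed in, with the robot touching nothing.
It also fails if it takes over 69 s, if anything falls off the work surface, if the arm or the gripper's body presses on something with over 40 N, if the wrist force passes 120 N, or if a joint passes its speed limit or range.

## Working session

There is one attempt and no reset: what is moved stays moved. The work goes in short steps, Python scripts to look and compute and a shell command to move; the robot and the scene stay as the last step left them, time stands still between calls to the robot, and variables do not carry over. Pictures are saved under pics/ and viewed, at most 10 in all, crops included, and the job is handed in when it is done.

```bash
mkdir -p pics; ls; python3 - <<'E'
from plant import r, vision
import cv2, numpy as np
for n in ("top","side"):
    c=vision.capture(n); cv2.imwrite(f"pics/{n}0.png",c["frame"]); np.savez(f"{n}0.npz",**c)
    print(c["camera_matrix"].tolist(),np.round(c["extrinsics"],4).tolist(),c.keys())
print(r.get_state())
E
```

```text
pics
[[523.9620260456428, 0.0, 282.8101102708844], [0.0, 523.9620260456428, 213.48820056802393], [0.0, 0.0, 1.0]] [[-0.0148, -0.9999, 0.0073, 0.033], [0.9955, -0.014, 0.0938, -0.4987], [-0.0937, 0.0087, 0.9956, -1.4185], [0.0, 0.0, 0.0, 1.0]] dict_keys(['frame', 'depth', 'camera_matrix', 'extrinsics'])
[[412.4582687436072, 0.0, 272.9753953058543], [0.0, 412.4582687436072, 208.9945794014677], [0.0, 0.0, 1.0]] [[0.9395, -0.3421, -0.0194, -0.4425], [0.2226, 0.5661, 0.7937, -0.2031], [-0.2606, -0.75, 0.608, -1.0575], [0.0, 0.0, 0.0, 1.0]] dict_keys(['frame', 'depth', 'camera_matrix', 'extrinsics'])
{'time_s': 0.1, 'joints': array([ 8.73801854e+01,  2.05873388e+01,  6.40942605e-01, -1.60921053e-02,
       -7.01385541e+01, -1.65070420e+01]), 'qd': array([-0.0478848 , -0.05545121,  0.07760213,  0.02829136, -0.04216181,
        0.02046177]), 'joint_torque': array([-1.19418033e-03, -5.84162235e+01,  2.93755746e+01,  7.01562345e+00,
        1.02669076e-02, -4.25422479e-05]), 'tcp_pos': array([0.22105932, 0.63730451, 0.21793608]), 'eef_rot': array([ 1.79914252e+02, -9.63405090e-03, -1.91323279e+01]), 'contact_force': array([-0.46935626, -0.06145672,  0.3748377 ]), 'moment': array([-0.01661553, -0.00187696, -0.01962445]), 'gripper_force': 0.0, 'gripper_width': 0.0877298006249427}
```

View pics/top0.png

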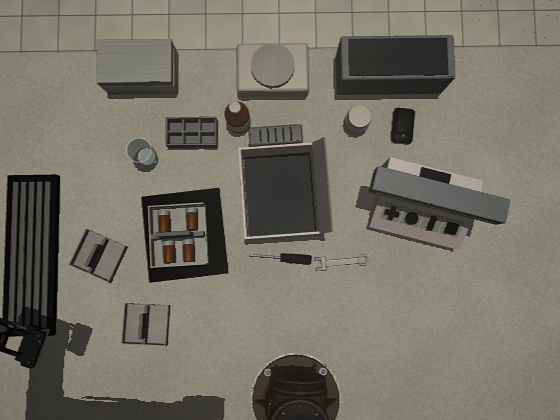

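View pics/side0.png

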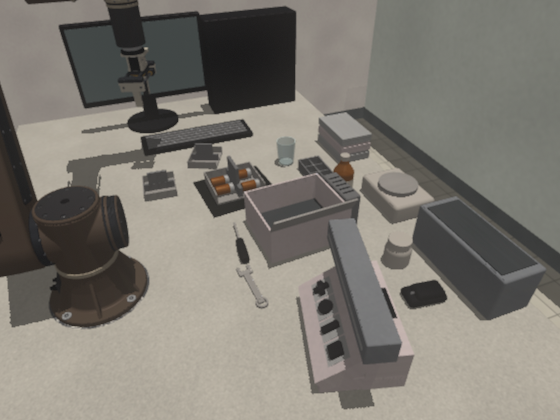

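The top view shows the tray with 4 vials at about (180,237) on the black mat, with the hopper at (282,190). The console keys are at (390,212) plus, (411,219) round, (432,224) bar and (452,228) square. Two small look-alike trays are at (98,255) and (146,323). Next I'll zoom in and measure from depth.

```bash
cat > h.py <<'E'
import numpy as np, cv2
def pts(c):
    d=c["depth"]; K=c["camera_matrix"]; E=c["extrinsics"]
    v,u=np.mgrid[:d.shape[0],:d.shape[1]]
    p=np.stack([(u-K[0,2])/K[0,0]*d,-(v-K[1,2])/K[1,1]*d,-d],-1)
    return (p-E[:3,3])@E[:3,:3]
def ray(c,u,v,z):
    K=c["camera_matrix"];E=c["extrinsics"];R=E[:3,:3]
    o=-R.T@E[:3,3]; q=R.T@np.array([(u-K[0,2])/K[0,0],-(v-K[1,2])/K[1,1],-1.])
    return o+q*(z-o[2])/q[2]
def rect(P,m):
    m=m.astype(np.uint8); n,l,s,_=cv2.connectedComponentsWithStats(m); k=1+np.argmax(s[1:,4])
    q=P[l==k]; return cv2.minAreaRect(q[:,:2].astype(np.float32)),len(q),np.median(q[:,2])
E
python3 - <<'E'
import numpy as np,cv2
from h import *
c=dict(np.load("top0.npz")); f=c["frame"]; P=pts(c)
def box(u0,u1,v0,v1):
    m=np.zeros(f.shape[:2],bool); m[v0:v1,u0:u1]=1; return m
z=P[...,2]; b=box(135,230,185,285)
print("bench z",np.median(z[290:300,60:120]))
print("mat",rect(P,b&(f.max(2)<45)&(z<.02)), )
print("handle",rect(P,b&(z>.085)))
print("tray>35",rect(P,b&(z>.035)&(z<.052)))
tm=b&(f.min(2)>60); print("tray bright",rect(P,tm))
hb=box(235,335,130,250); print("hop rim",rect(P,hb&(z>.1)&(z<.118)),"plate",rect(P,hb&(z>.125)))
print("hop z",np.round(z[190,235:335:5],3), "col",np.round(z[125:250:6,275],3))
k=box(365,470,195,250)
n,l,s,ce=cv2.connectedComponentsWithStats((k&(f.max(2)<50)).astype(np.uint8))
for i in range(1,n):
    if s[i,4]>15: print("key",ce[i],s[i],np.round(np.median(P[l==i],0),4))
a=cv2.resize(f[180:290,130:240],(440,440),interpolation=cv2.INTER_CUBIC)
b2=cv2.resize(f[150:260,362:452+20],(352,352),interpolation=cv2.INTER_CUBIC)
o=np.zeros((440,800,3),np.uint8);o[:,:440]=a;o[:352,444:796]=b2;cv2.imwrite("pics/z1.png",o)
E
```

```text
bench z 0.00022813251449537233
mat (((0.4467375874519348, 0.29996371269226074), (0.23965948820114136, 0.21904753148555756), 5.772242546081543), 3065, np.float64(0.004664659621000107))
handle (((0.4441886842250824, 0.3136501908302307), (0.012391109950840473, 0.08923676609992981), 3.0450804233551025), 180, np.float64(0.10368989255105535))
tray>35 (((0.4065100848674774, 0.35229799151420593), (0.21992111206054688, 0.11366642266511917), 43.857032775878906), 253, np.float64(0.04422133433901941))
tray bright (((0.4472513794898987, 0.23912827670574188), (0.40395188331604004, 0.2768838405609131), 89.1964111328125), 2688, np.float64(0.0007144254648115109))
hop rim (((0.5581360459327698, 0.03591635078191757), (0.25130268931388855, 0.19999830424785614), 3.5104498863220215), 879, np.float64(0.11153968930259842)) plate (((0.5090777277946472, -0.06162688136100769), (0.10424593091011047, 0.33634868264198303), 72.64086151123047), 976, np.float64(0.14592108992562652))
hop z [3.000e-03 1.000e-03 2.300e-02 2.200e-02 1.900e-02 1.900e-02 2.500e-02
 2.500e-02 2.200e-02 2.100e-02 1.800e-02 2.500e-02 2.800e-02 2.500e-02
 2.400e-02 2.600e-02 1.000e-01 1.320e-01 1.480e-01 1.459e+00] col [-0.002  0.123  0.114  0.118  0.079  0.017  0.024  0.017  0.026  0.024
  0.02   0.026  0.03   0.02   0.026  0.023  0.017  0.019  0.025  0.
  0.001]
key [430.79457364 205.72093023] [385 195  85  23 258] [ 0.4973 -0.3357  0.1926]
key [391.42519685 212.51968504] [384 206  15  14 127] [ 0.4912 -0.2599  0.0852]
key [411.27536232 217.91304348] [405 212  13  13 138] [ 0.4766 -0.3121  0.0849]
key [431.44680851 222.25531915] [427 215  11  16  94] [ 0.465  -0.3641  0.0875]
key [451.22916667 227.79861111] [444 221  16  14 144] [ 0.4489 -0.4165  0.0858]
```

View pics/z1.png

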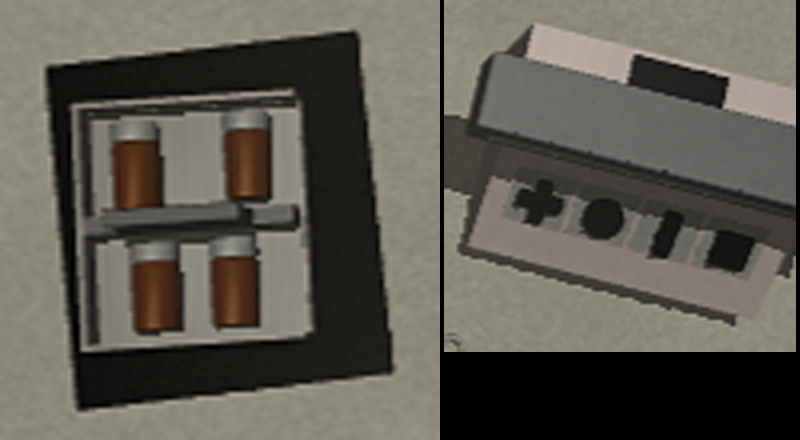

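The zoom confirms the tray's open side is on the right (-y), towards the hopper, and the handle is nearly along y. On the console the keys run plus, round, bar, square from left to right. I'll turn the gripper while measuring the hopper.

```bash
cat >> h.py <<'E'
from scipy.spatial.transform import Rotation as Ro
def plan(r,p,R):
    s=r.get_state(); R0=Ro.from_euler('xyz',s["eef_rot"],degrees=True)
    print("t",s["time_s"],"tcp",np.round(s["tcp_pos"],4),np.round(s["eef_rot"],1),"j",np.round(s["joints"],1),"F",np.round(s["contact_force"],1),"w",round(s["gripper_width"],4))
    print("turn units (tool)",np.round((R0.inv()*R).as_rotvec(degrees=True)/4,2))
    d=np.array(p)-s["tcp_pos"]
    print("shift units before/after turn",np.round(R0.inv().apply(d)/.02,2),np.round(R.inv().apply(d)/.02,2))
E
python3 -m pendant '[[[0,0,0,0,0,1,1],[0,0,0,0,0,1,1],[0,0,0,0,0,1,1],[0,0,0,0,0,1,1],[0,0,0,0,0,1,1],[0,0,0,0,0,1,1],[0,0,0,0,0,1,1],[0,0,0,0,0,1,1]]]' 60
python3 -m pendant '[[[0,0,0,0,0,1,1],[0,0,0,0,0,1,1],[0,0,0,0,0,1,1],[0,0,0,0,0,1,1],[0,0,0,0,0,1,1],[0,0,0,0,0,1,1],[0,0,0,0,0,1,1],[0,0,0,0,0,1,1]]]' 60
python3 - <<'E'
from plant import r
from h import *
plan(r,[.444,.3137,.20],Ro.from_euler('xyz',[180,0,-87],degrees=True))
c=dict(np.load("top0.npz")); P=pts(c); z=P[...,2]
# hopper: floor and side rims
m=np.zeros(z.shape,bool); m[150:242,238:330]=1
q=P[m&(z>.1)&(z<.116)]; print("rim",cv2.minAreaRect(q[:,:2].astype(np.float32)))
for y in (.10,.07,.03,-.01):
    s=q[abs(q[:,1]-y)<.006]; print(y,"rim x",s[:,0].min(),s[:,0].max())
for x in (.46,.5,.54,.58,.62):
    s=q[abs(q[:,0]-x)<.006]; print(x,"rim y",s[:,1].min(),s[:,1].max())
    s=P[m&(z<.03)&(z>.012)&(abs(P[...,0]-x)<.006)]; print("  floor y",s[:,1].min(),s[:,1].max())
E
```

```text
time_s: 0.9
tcp_pos: [0.2211, 0.6374, 0.2182]
eef_rot: [180.0, -0.0, -51.3]
contact_force: [0.1, -1.2, 0.6]
gripper_width: 0.0878
gripper_force: 0.0
time_s: 1.7
tcp_pos: [0.2211, 0.6374, 0.2182]
eef_rot: [180.0, -0.1, -83.3]
contact_force: [-0.0, 0.1, -0.0]
gripper_width: 0.0877
gripper_force: 0.0
t 1.7 tcp [0.2211 0.6374 0.2182] [ 1.80e+02 -1.00e-01 -8.33e+01] j [ 87.4  20.6   0.7  -0.  -70.1 -80.7] F [-0.   0.1 -0. ] w 0.0877
turn units (tool) [ 0.   -0.01  0.93]
shift units before/after turn [17.38 -9.18  0.92] [ 16.75 -10.28   0.91]
rim ((0.5496551394462585, 0.03549943119287491), (0.23423896729946136, 0.1997368037700653), 3.478606939315796)
0.1 rim x 0.4284666235357371 0.4341403808225186
0.07 rim x 0.4307475789087168 0.43623817390469694
0.03 rim x 0.43282010227357737 0.4381827640096162
-0.01 rim x 0.4349000333503657 0.44013719197425466
0.46 rim y -0.06863039319136259 0.1297792187397393
  floor y -0.06460629132379207 0.12426009595891964
0.5 rim y -0.06686460256292244 0.13219844202743167
  floor y -0.06040180156201216 0.12471055771761441
0.54 rim y -0.06281724667838796 0.13447964217925126
  floor y -0.05833874208813411 0.1266568160420351
0.58 rim y -0.06069126991988288 0.13711035236925848
  floor y -0.05668912033468456 0.13160289290137642
0.62 rim y -0.05666618023492877 0.13902955575548032
  floor y -0.054516868573991996 0.13173339280861357
```

```bash
python3 -m pendant '[[[0,0,0,0,0,0.93,1],[1,-0.6,0,0,0,0,1],[1,-0.6,0,0,0,0,1],[1,-0.6,0,0,0,0,1],[1,-0.6,0,0,0,0,1],[1,-0.6,0,0,0,0,1],[1,-0.6,0,0,0,0,1],[1,-0.6,0,0,0,0,1]]]'
python3 -m pendant '[[[1,-0.65,0,0,0,0,1],[1,-0.65,0,0,0,0,1],[1,-0.65,0,0,0,0,1],[1,-0.65,0,0,0,0,1],[1,-0.65,0,0,0,0,1],[1,-0.65,0,0,0,0,1],[1,-0.65,0,0,0,0,1],[1,-0.65,0,0,0,0,1]]]'
python3 -m pendant '[[[0.5,-0.4,0.5,0,0,0,1],[0.25,-0.2,0.4,0,0,0,1],[0,0,0,0,0,0,1],[0,0,0,0,0,0,1],[0,0,0,0,0,0,1],[0,0,0,0,0,0,1],[0,0,0,0,0,0,1],[0,0,0,0,0,0,1]]]'
python3 - <<'E'
from plant import r
from h import *
plan(r,[.444,.3137,.085],Ro.from_euler('xyz',[180,0,-87],degrees=True))
E
```

```text
time_s: 2.5
tcp_pos: [0.3139, 0.5009, 0.2189]
eef_rot: [-180.0, 0.0, -86.9]
contact_force: [-0.1, -0.6, 0.2]
gripper_width: 0.0874
gripper_force: 0.0
time_s: 3.3
tcp_pos: [0.4262, 0.3467, 0.2189]
eef_rot: [-180.0, 0.0, -86.9]
contact_force: [0.6, 0.2, 0.9]
gripper_width: 0.0874
gripper_force: 0.0
time_s: 4.1
tcp_pos: [0.438, 0.3345, 0.2009]
eef_rot: [-180.0, 0.0, -86.8]
contact_force: [0.2, -0.4, 1.1]
gripper_width: 0.0877
gripper_force: 0.0
t 4.1 tcp [0.438  0.3345 0.2009] [-180.     0.   -86.8] j [ 57.7   9.7 -16.6   0.  -63.7 -54.5] F [ 0.2 -0.4  1.1] w 0.0877
turn units (tool) [-0.    0.    0.05]
shift units before/after turn [ 1.06 -0.24  5.8 ] [ 1.06 -0.24  5.8 ]
```

```bash
python3 -m pendant '[[[0.53,-0.12,0,0,0,0,1],[0.53,-0.12,0,0,0,0,1],[0,0,1,0,0,0,1],[0,0,1,0,0,0,1],[0,0,1,0,0,0,1],[0,0,1,0,0,0,1],[0,0,1,0,0,0,1],[0,0,0.8,0,0,0,1]]]'
python3 -m pendant '[[[0,0,0,0,0,0,0],[0,0,0,0,0,0,-0.6],[0,0,0,0,0,0,-1],[0,0,0,0,0,0,-1],[0,0,0,0,0,0,-1],[0,0,0,0,0,0,-1],[0,0,0,0,0,0,-1],[0,0,0,0,0,0,-1]]]' 60
python3 -m pendant '[[[0,0,-0.5,0,0,0,-1],[0,0,-0.5,0,0,0,-1],[0,0,-0.5,0,0,0,-1],[0,0,-0.5,0,0,0,-1],[0,0,-0.5,0,0,0,-1],[0,0,-1,0,0,0,-1],[0,0,-1,0,0,0,-1],[0,0,-1,0,0,0,-1]]]' 60
python3 - <<'E'
from plant import r,vision
from h import *
plan(r,[.548,.16,.27],Ro.from_euler('xyz',[180,0,-87],degrees=True))
cv2.imwrite("pics/s1.png",vision.capture("side")["frame"])
E
```

```text
time_s: 4.9
tcp_pos: [0.4441, 0.3121, 0.0838]
eef_rot: [180.0, -0.0, -86.9]
contact_force: [-0.2, -0.2, -0.1]
gripper_width: 0.0875
gripper_force: 0.0
time_s: 5.7
tcp_pos: [0.4441, 0.3134, 0.0848]
eef_rot: [-180.0, 0.0, -86.8]
contact_force: [0.2, 0.2, -0.0]
gripper_width: 0.0291
gripper_force: 0.0
time_s: 6.5
tcp_pos: [0.4441, 0.3132, 0.1962]
eef_rot: [-180.0, 0.0, -86.8]
contact_force: [0.7, 0.5, 0.6]
gripper_width: 0.0002
gripper_force: 0.0
t 6.5 tcp [0.4441 0.3132 0.1962] [-180.     0.   -86.8] j [ 55.9   9.1 -17.9   0.  -62.9 -52.7] F [0.7 0.5 0.6] w 0.0002
turn units (tool) [-0.    0.    0.04]
shift units before/after turn [ 7.93 -4.77 -3.69] [ 7.92 -4.79 -3.69]
```

View pics/s1.png

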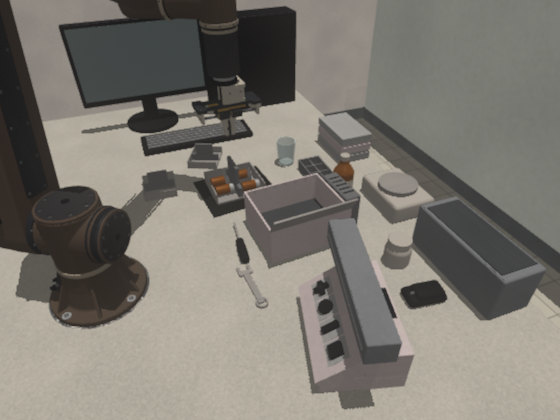

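The side view shows the tray still on its mat at (237,185). The fingers close slowly (about 73 mm/s), so I lifted before they had gripped. I'll reopen, go back down and wait longer before lifting.

```bash
python3 -m pendant '[[[0,0,0,0,0,0,1],[0,0,0,0,0,0,1],[0,0,0,0,0,0,1],[0,0,0,0,0,0,1],[0,0,0,0,0,0,1],[0,0,0,0,0,0,1],[0,0,0,0,0,0,1],[0,0,0,0,0,0,1]]]' 60
python3 -m pendant '[[[0,0,0,0,0,0,1],[0,0,0,0,0,0,1],[0,0,1,0,0,0,1],[0,0,1,0,0,0,1],[0,0,1,0,0,0,1],[0,0,1,0,0,0,1],[0,0,1,0,0,0,0.8],[0,0,0.55,0,0,0,0.6]]]' 60
python3 -m pendant '[[[0,0,0,0,0,0,-1],[0,0,0,0,0,0,-1],[0,0,0,0,0,0,-1],[0,0,0,0,0,0,-1],[0,0,0,0,0,0,-1],[0,0,0,0,0,0,-1],[0,0,0,0,0,0,-1],[0,0,0,0,0,0,-1]]]' 60
python3 -m pendant '[[[0,0,0,0,0,0,-1],[0,0,0,0,0,0,-1],[0,0,0,0,0,0,-1],[0,0,0,0,0,0,-1],[0,0,0,0,0,0,-1],[0,0,0,0,0,0,-1],[0,0,0,0,0,0,-1],[0,0,0,0,0,0,-1]]]' 60
```

```text
time_s: 7.35
tcp_pos: [0.4441, 0.3133, 0.1947]
eef_rot: [180.0, -0.0, -86.8]
contact_force: [-0.2, 0.2, -0.5]
gripper_width: 0.0593
gripper_force: 0.0
time_s: 8.15
tcp_pos: [0.4436, 0.3127, 0.0823]
eef_rot: [179.9, -0.1, -86.9]
contact_force: [-0.0, 0.6, -0.2]
gripper_width: 0.0768
gripper_force: 0.0
time_s: 8.95
tcp_pos: [0.4444, 0.3134, 0.084]
eef_rot: [-180.0, 0.0, -86.8]
contact_force: [3.6, 1.2, -1.4]
gripper_width: 0.0131
gripper_force: 1.4
time_s: 9.75
tcp_pos: [0.4444, 0.3135, 0.0839]
eef_rot: [-180.0, 0.0, -86.8]
contact_force: [3.0, -0.3, 1.4]
gripper_width: 0.0112
gripper_force: 60.0
```

```bash
python3 -m pendant '[[[0,0,-0.2,0,0,0,-1],[0,0,-0.4,0,0,0,-1],[0,0,-0.6,0,0,0,-1],[0,0,-0.6,0,0,0,-1],[0,0,-0.6,0,0,0,-1],[0,0,-0.6,0,0,0,-1],[0,0,-0.6,0,0,0,-1],[0,0,-0.6,0,0,0,-1]]]' 60
python3 -m pendant '[[[0,0,-0.6,0,0,0,-1],[0,0,-0.6,0,0,0,-1],[0,0,-0.6,0,0,0,-1],[0,0,-0.6,0,0,0,-1],[0,0,-0.6,0,0,0,-1],[0,0,-0.6,0,0,0,-1],[0,0,-0.6,0,0,0,-1],[0,0,-0.4,0,0,0,-1]]]' 60
python3 - <<'E'
from plant import r,vision
from h import *
plan(r,[.548,.085,.25],Ro.from_euler('xyz',[180,0,-87],degrees=True))
print(r.get_state()["gripper_force"])
cv2.imwrite("pics/s2.png",vision.capture("side")["frame"])
E
```

```text
time_s: 10.55
tcp_pos: [0.4441, 0.3133, 0.1689]
eef_rot: [-180.0, 0.0, -86.8]
contact_force: [1.2, 0.1, -5.5]
gripper_width: 0.0113
gripper_force: 60.0
time_s: 11.35
tcp_pos: [0.4444, 0.3135, 0.2611]
eef_rot: [-180.0, 0.0, -86.8]
contact_force: [-0.0, -0.4, -5.5]
gripper_width: 0.0117
gripper_force: 60.0
t 11.35 tcp [0.4444 0.3135 0.2611] [-180.     0.   -86.8] j [ 55.9   6.6 -12.2   0.  -71.1 -52.7] F [-0.  -0.4 -5.5] w 0.0117
turn units (tool) [-0.01  0.01  0.04]
shift units before/after turn [11.7  -4.54  0.55] [11.68 -4.57  0.56]
59.99691903591156
```

View pics/s2.png

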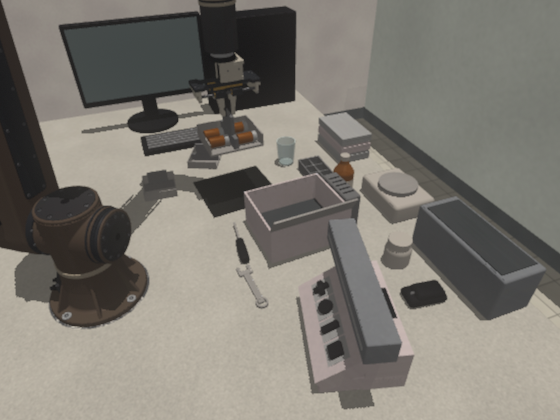

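The tray is held level with all four vials at about (230,133), and the mat at (235,190) is clear. Now carry it over the hopper.

```bash
python3 -m pendant '[[[0.2,-0.1,0,0,0,0,-1],[0.4,-0.15,0,0,0,0,-1],[0.5,-0.2,0,0,0,0,-1],[0.5,-0.2,0,0,0,0,-1],[0.5,-0.2,0,0,0,0,-1],[0.5,-0.2,0,0,0,0,-1],[0.5,-0.2,0,0,0,0,-1],[0.5,-0.2,0,0,0,0,-1]]]' 60
python3 -m pendant '[[[0.5,-0.2,0,0,0,0,-1],[0.5,-0.2,0,0,0,0,-1],[0.5,-0.2,0,0,0,0,-1],[0.5,-0.2,0,0,0,0,-1],[0.5,-0.2,0,0,0,0,-1],[0.5,-0.2,0,0,0,0,-1],[0.5,-0.2,0,0,0,0,-1],[0.5,-0.2,0,0,0,0,-1]]]' 60
python3 -m pendant '[[[0.5,-0.2,0,0,0,0,-1],[0.5,-0.2,0,0,0,0,-1],[0.5,-0.2,0,0,0,0,-1],[0.5,-0.2,0,0,0,0,-1],[0.5,-0.2,0,0,0,0,-1],[0.5,-0.2,0,0,0,0,-1],[0.4,-0.1,0,0,0,0,-1],[0.3,-0.1,0,0,0,0,-1]]]' 60
python3 - <<'E'
from plant import r,vision
from h import *
plan(r,[.548,.085,.25],Ro.from_euler('xyz',[180,0,-87],degrees=True))
E
```

```text
time_s: 12.2
tcp_pos: [0.4775, 0.242, 0.2598]
eef_rot: [180.0, -0.0, -86.9]
contact_force: [0.2, 0.3, -5.2]
gripper_width: 0.0115
gripper_force: 60.0
time_s: 13.0
tcp_pos: [0.5138, 0.1641, 0.2597]
eef_rot: [180.0, -0.0, -86.8]
contact_force: [-0.1, -0.4, -4.9]
gripper_width: 0.0114
gripper_force: 60.0
time_s: 13.8
tcp_pos: [0.5456, 0.0917, 0.2597]
eef_rot: [180.0, -0.0, -86.9]
contact_force: [0.4, 0.0, -5.8]
gripper_width: 0.0112
gripper_force: 60.0
t 13.8 tcp [0.5456 0.0917 0.2597] [180.   -0.  -86.9] j [ 29.8   7.7 -11.1  -0.  -71.2 -26.7] F [ 0.4  0.  -5.8] w 0.0112
turn units (tool) [ 0.   -0.    0.03]
shift units before/after turn [ 0.34 -0.1   0.48] [ 0.34 -0.1   0.48]
```

```bash
python3 -m pendant '[[[0.3,0,0.5,0,-0.3,0,-1],[0,0,0,0,-0.7,0,-1],[0,0,0,0,-0.7,0,-1],[0,0,0,0,-0.7,0,-1],[0,0,0,0,-0.7,0,-1],[0,0,0,0,-0.7,0,-1],[0,0,0,0,-0.7,0,-1],[0,0,0,0,-0.5,0,-1]]]' 60
python3 - <<'E'
from plant import r,vision
from h import *
plan(r,[.548,.085,.25],Ro.from_euler('xyz',[180+50,0,-87],degrees=True))
E
```

```text
time_s: 14.6
tcp_pos: [0.5462, 0.086, 0.2503]
eef_rot: [-179.9, 20.1, -86.8]
contact_force: [0.5, 0.1, -3.9]
gripper_width: 0.0109
gripper_force: 60.0
t 14.6 tcp [0.5462 0.086  0.2503] [-179.9   20.1  -86.8] j [ 14.1   8.9  -5.5 -20.7 -72.7  -5.2] F [ 0.5  0.1 -3.9] w 0.0109
turn units (tool) [12.36  4.71 -2.15]
shift units before/after turn [ 0.06 -0.08 -0.01] [ 0.05 -0.04  0.07]
```

```bash
python3 -m pendant '[[[0,0,0,0,-0.5,0,-1],[0,0,0,0,-0.5,0,-1],[0,0,0,0,-0.5,0,-1],[0,0,0,0,-0.5,0,-1],[0,0,0,0,-0.5,0,-1],[0,0,0,0,-0.5,0,-1],[0,0,0,0,-0.5,0,-1],[0,0,0,0,-0.5,0,-1]]]' 60
python3 -m pendant '[[[0,0,0,0,-0.5,0,-1],[0,0,0,0,-0.5,0,-1],[0,0,0,0,-0.5,0,-1],[0,0,0,0,-0.5,0,-1],[0,0,0,0,-0.5,0,-1],[0,0,0,0,-0.5,0,-1],[0,0,0,0,-0.5,0,-1],[0,0,0,0,-0.5,0,-1]]]' 60
python3 -m pendant '[[[0,0,0,0,0,0,-1],[0,0,0,0,0,0,-1],[0,0,0,0,0,0,-1],[0,0,0,0,0,0,-1],[0,0,0,0,0,0,-1],[0,0,0,0,0,0,-1],[0,0,0,0,0,0,-1],[0,0,0,0,0,0,-1]]]' 60
python3 - <<'E'
from plant import r,vision
from h import *
plan(r,[.548,.085,.25],Ro.from_euler('xyz',[180,0,-87],degrees=True))
a=vision.capture("side")["frame"];b=vision.capture("top")["frame"]
o=np.zeros((420,800,3),np.uint8);o[:,:400]=a[:,100:500];o[:,400:]=cv2.resize(b[100:280,170:340],(400,420));cv2.imwrite("pics/s3.png",o)
E
```

```text
time_s: 15.4
tcp_pos: [0.5463, 0.0858, 0.2502]
eef_rot: [-179.9, 36.0, -86.8]
contact_force: [-0.1, -0.7, -3.4]
gripper_width: 0.0114
gripper_force: 60.0
time_s: 16.2
tcp_pos: [0.5459, 0.0864, 0.2498]
eef_rot: [-180.0, 52.1, -86.8]
contact_force: [-0.0, 0.4, -4.1]
gripper_width: 0.0115
gripper_force: 60.0
time_s: 17.0
tcp_pos: [0.5457, 0.0867, 0.2498]
eef_rot: [-180.0, 52.0, -86.8]
contact_force: [0.5, -0.5, -3.7]
gripper_width: 0.0116
gripper_force: 60.0
t 17.0 tcp [0.5457 0.0867 0.2498] [-180.    52.   -86.8] j [ -9.4  18.7   1.1 -50.3 -88.6  21.5] F [ 0.5 -0.5 -3.7] w 0.0116
turn units (tool) [ 0.02 13.    0.04]
shift units before/after turn [ 0.05 -0.11 -0.07] [ 0.09 -0.11 -0.01]
```

View pics/s3.png

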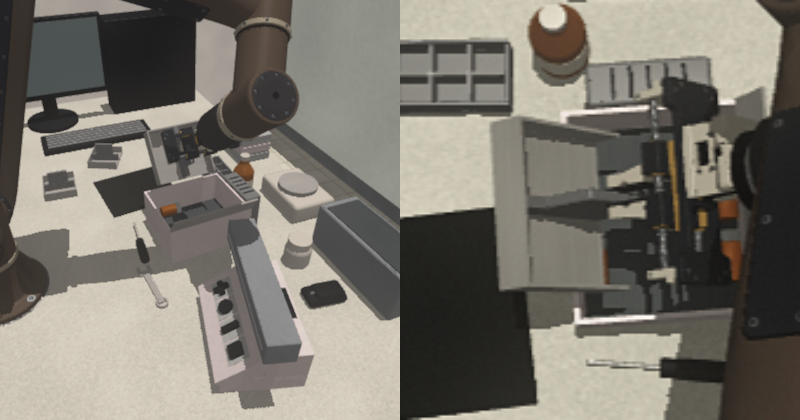

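The tray is tipped 52°, and vials are visible in the hopper at (168,210) left and (730,220) right. The load dropped by about 1.6 N, which matches four vials. I'll level it and carry it back; the return shift is computed next.

```bash
python3 -m pendant '[[[0,0,0,0,0.4,0,-1],[0,0,0,0,0.8,0,-1],[0,0,0,0,0.9,0,-1],[0,0,0,0,0.9,0,-1],[0,0,0,0,0.9,0,-1],[0,0,0,0,0.9,0,-1],[0,0,0,0,0.9,0,-1],[0,0,0,0,0.9,0,-1]]]' 60
python3 -m pendant '[[[0,0,0,0,0.9,0,-1],[0,0,0,0,0.9,0,-1],[0,0,0,0,0.9,0,-1],[0,0,0,0,0.9,0,-1],[0,0,0,0,0.9,0,-1],[0,0,0,0,0.9,0,-1],[0,0,0,0,0.6,0,-1],[0,0,0,0,0.4,0,-1]]]' 60
python3 - <<'E'
from plant import r,vision
from h import *
plan(r,[.4455,.308,.25],Ro.from_euler('xyz',[180,0,-85.5],degrees=True))
E
```

```text
time_s: 17.9
tcp_pos: [0.5458, 0.0869, 0.2506]
eef_rot: [-179.9, 25.4, -86.8]
contact_force: [-0.6, 0.7, -4.2]
gripper_width: 0.0115
gripper_force: 60.0
time_s: 18.7
tcp_pos: [0.5454, 0.0875, 0.2501]
eef_rot: [-180.0, -0.1, -86.8]
contact_force: [0.3, -0.4, -3.0]
gripper_width: 0.0115
gripper_force: 60.0
t 18.7 tcp [0.5454 0.0875 0.2501] [-1.80e+02 -1.00e-01 -8.68e+01] j [ 29.5   7.9 -12.2   0.1 -69.9 -26.3] F [ 0.3 -0.4 -3. ] w 0.0115
turn units (tool) [-0.01 -0.01 -0.32]
shift units before/after turn [-1.129e+01  4.370e+00 -1.000e-02] [-11.38   4.11   0.  ]
```

```bash
python3 -m pendant '[[[0,0,0,0,0,-0.32,-1],[-0.5,0.2,0,0,0,0,-1],[-0.8,0.3,0,0,0,0,-1],[-0.8,0.3,0,0,0,0,-1],[-0.8,0.3,0,0,0,0,-1],[-0.8,0.3,0,0,0,0,-1],[-0.8,0.3,0,0,0,0,-1],[-0.8,0.3,0,0,0,0,-1]]]' 60
python3 -m pendant '[[[-0.8,0.3,0,0,0,0,-1],[-0.8,0.3,0,0,0,0,-1],[-0.8,0.3,0,0,0,0,-1],[-0.8,0.3,0,0,0,0,-1],[-0.8,0.3,0,0,0,0,-1],[-0.8,0.3,0,0,0,0,-1],[-0.8,0.2,0,0,0,0,-1],[-0.5,0.2,0,0,0,0,-1]]]' 60
python3 - <<'E'
from plant import r,vision
from h import *
plan(r,[.4455,.308,.088],Ro.from_euler('xyz',[180,0,-85.5],degrees=True))
c=vision.capture("side"); a=c["frame"]
b=vision.capture("top");P=pts(b);z=P[...,2];f=b["frame"]
# tray tilt: fit plane to floor points
cv2.imwrite("pics/s4.png",np.hstack([cv2.resize(a[100:260,120:360],(450,300)),cv2.resize(f[130:290,130:330],(350,300))]))
E
```

```text
time_s: 19.5
tcp_pos: [0.4972, 0.1898, 0.25]
eef_rot: [-180.0, 0.1, -85.6]
contact_force: [-0.1, 0.7, -3.1]
gripper_width: 0.0113
gripper_force: 60.0
time_s: 20.3
tcp_pos: [0.4441, 0.3085, 0.2499]
eef_rot: [180.0, 0.1, -85.6]
contact_force: [-0.4, 0.4, -3.7]
gripper_width: 0.0114
gripper_force: 60.0
t 20.3 tcp [0.4441 0.3085 0.2499] [ 1.80e+02  1.00e-01 -8.56e+01] j [ 55.5   6.7 -13.5  -0.  -69.7 -51.1] F [-0.4  0.4 -3.7] w 0.0114
turn units (tool) [ 0.    0.01 -0.02]
shift units before/after turn [ 0.04 -0.07  8.09] [ 0.03 -0.07  8.09]
```

View pics/s4.png

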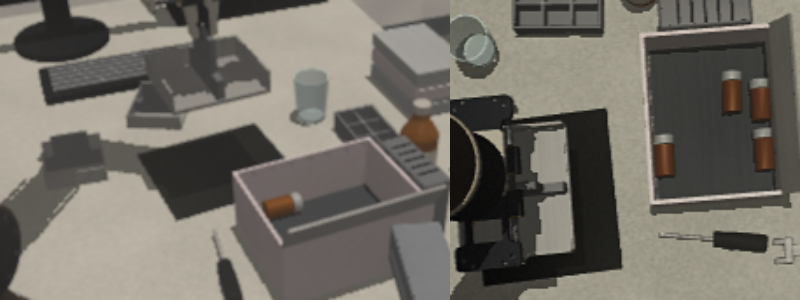

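All four vials are in the hopper, at (730,90), (760,98), (763,148) and (664,155), and the tray is empty. I'll lower it onto the mat, slowing down near contact.

```bash
python3 -m pendant '[[[0,0,0.5,0,0,0,-1],[0,0,0.9,0,0,0,-1],[0,0,0.9,0,0,0,-1],[0,0,0.9,0,0,0,-1],[0,0,0.9,0,0,0,-1],[0,0,0.9,0,0,0,-1],[0,0,0.8,0,0,0,-1],[0,0,0.7,0,0,0,-1]]]' 60
python3 -m pendant '[[[0,0,0.6,0,0,0,-1],[0,0,0.5,0,0,0,-1],[0,0,0.3,0,0,0,-1],[0,0,0.1,0,0,0,-1],[0,0,0.05,0,0,0,-1],[0,0,0,0,0,0,-1],[0,0,0,0,0,0,-1],[0,0,0,0,0,0,-1]]]' 60
```

```text
time_s: 21.2
tcp_pos: [0.4443, 0.3062, 0.1182]
eef_rot: [179.9, -0.0, -85.6]
contact_force: [1.1, -0.0, -4.0]
gripper_width: 0.0113
gripper_force: 60.0
time_s: 22.0
tcp_pos: [0.4446, 0.3076, 0.0892]
eef_rot: [-180.0, 0.0, -85.6]
contact_force: [0.4, -0.2, -1.9]
gripper_width: 0.0119
gripper_force: 60.0
```

```bash
python3 -m pendant '[[[0,0,0.05,0,0,0,-1],[0,0,0.05,0,0,0,-1],[0,0,0,0,0,0,-1],[0,0,0,0,0,0,-1],[0,0,0,0,0,0,-1],[0,0,0,0,0,0,-1],[0,0,0,0,0,0,-1],[0,0,0,0,0,0,-1]]]' 60
python3 -c "
from plant import r
s=r.get_state();print(s['contact_force'],s['moment'])"
```

```text
time_s: 22.8
tcp_pos: [0.4444, 0.3074, 0.0868]
eef_rot: [-180.0, 0.0, -85.6]
contact_force: [-0.1, -1.3, -4.4]
gripper_width: 0.0113
gripper_force: 60.0
[-0.14432862 -1.29152821 -4.42566974] [ 0.07167639 -0.06477959 -0.0248389 ]
```

Only the tray's weight still registers, so it isn't down yet. I'll lower 1.5 mm at a time.

```bash
python3 -m pendant '[[[0,0,0.07,0,0,0,-1],[0,0,0,0,0,0,-1],[0,0,0,0,0,0,-1],[0,0,0,0,0,0,-1],[0,0,0,0,0,0,-1],[0,0,0,0,0,0,-1],[0,0,0,0,0,0,-1],[0,0,0,0,0,0,-1]]]' 60
python3 -m pendant '[[[0,0,0.06,0,0,0,-1],[0,0,0,0,0,0,-1],[0,0,0,0,0,0,-1],[0,0,0,0,0,0,-1],[0,0,0,0,0,0,-1],[0,0,0,0,0,0,-1],[0,0,0,0,0,0,-1],[0,0,0,0,0,0,-1]]]' 60
```

```text
time_s: 23.6
tcp_pos: [0.4444, 0.3074, 0.0854]
eef_rot: [-180.0, 0.0, -85.6]
contact_force: [0.4, -0.1, -4.4]
gripper_width: 0.0114
gripper_force: 60.0
time_s: 24.4
tcp_pos: [0.4444, 0.3074, 0.0841]
eef_rot: [180.0, -0.0, -85.6]
contact_force: [-0.1, 0.4, -4.0]
gripper_width: 0.0114
gripper_force: 60.0
```

```bash
python3 -m pendant '[[[0,0,0.04,0,0,0,-1],[0,0,0,0,0,0,-1],[0,0,0,0,0,0,-1],[0,0,0,0,0,0,-1],[0,0,0,0,0,0,-1],[0,0,0.04,0,0,0,-1],[0,0,0,0,0,0,-1],[0,0,0,0,0,0,-1]]]' 60
python3 -c "
from plant import r
s=r.get_state();print(s['contact_force'],s['moment'])"
```

```text
time_s: 25.2
tcp_pos: [0.4445, 0.3074, 0.0839]
eef_rot: [-180.0, 0.0, -85.5]
contact_force: [-6.1, -3.1, 13.3]
gripper_width: 0.0113
gripper_force: 60.0
[-6.11296448 -3.0693066  13.3024536 ] [-0.99307284  2.26195901 -0.02943392]
```

```bash
python3 -m pendant '[[[0,0,-0.03,0,0,0,-0.8],[0,0,0,0,0,0,-0.5],[0,0,0,0,0,0,-0.2],[0,0,0,0,0,0,0.1],[0,0,0,0,0,0,0.3],[0,0,0,0,0,0,0.3],[0,0,0,0,0,0,0.3],[0,0,0,0,0,0,0.3]]]' 60
python3 -m pendant '[[[0,0,0,0,0,0,0.3],[0,0,0,0,0,0,0.3],[0,0,-0.3,0,0,0,0.3],[0,0,-0.6,0,0,0,0.3],[0,0,-1,0,0,0,0.3],[0,0,-1,0,0,0,0.3],[0,0,-1,0,0,0,0.3],[0,0,-1,0,0,0,0.3]]]' 60
python3 - <<'E'
from plant import r,vision
from h import *
# console
k=np.array([[.4912,-.2599],[.4766,-.3121],[.465,-.3641],[.4489,-.4165]])
d=k[0]-k[3]; yaw=np.arctan2(-d[0],d[1]); print("yaw",np.degrees(yaw))
c=vision.capture("top");P=pts(c);z=P[...,2]
b=np.zeros(z.shape,bool); b[185:285,135:230]=1
f=c["frame"]
print("mat",rect(P,b&(f.max(2)<45)&(z<.02)));print("handle",rect(P,b&(z>.085)))
q=P[b&(z>.085)];print("n",len(q),q.mean(0))
n=np.array([-np.sin(np.radians(35))*np.cos(yaw),-np.sin(np.radians(35))*np.sin(yaw),np.cos(np.radians(35))])
ty=np.array([-np.sin(yaw),np.cos(yaw),0])
for s in (1,-1):
    y=s*ty; R=Ro.from_matrix(np.c_[np.cross(y,-n),y,-n]); print(s,R.as_euler('xyz',degrees=True))
    plan(r,[.40,-.1,.3],R)
cv2.imwrite("pics/s5.png",np.hstack([cv2.resize(vision.capture("side")["frame"][100:260,120:360],(450,300)),cv2.resize(f[130:290,130:330],(350,300))]))
E
```

```text
time_s: 26.0
tcp_pos: [0.4444, 0.3074, 0.0831]
eef_rot: [-180.0, -0.0, -85.6]
contact_force: [-0.5, -0.3, 0.6]
gripper_width: 0.0559
gripper_force: 0.0
time_s: 26.8
tcp_pos: [0.4445, 0.3074, 0.1833]
eef_rot: [-179.9, 0.0, -85.6]
contact_force: [-0.4, 1.3, -0.2]
gripper_width: 0.0569
gripper_force: 0.0
yaw -15.115713188577965
mat (((0.4464292526245117, 0.30082762241363525), (0.23979340493679047, 0.21949273347854614), 5.974850177764893), 2260, np.float64(0.004819562477950622))
handle (((0.45088720321655273, 0.1957353949546814), (0.19374151527881622, 0.3028656840324402), 3.745091676712036), 3408, np.float64(0.30322598721092353))
n 3424 [0.43594308 0.2821471  0.3987566 ]
1 [-180.           35.          164.88428681]
t 26.85 tcp [0.446  0.3086 0.1868] [-179.7    0.2  -85.5] j [ 55.5   9.2 -19.1   0.1 -61.3 -51. ] F [1.5 0.9 3.8] w 0.0571
turn units (tool) [ 8.33 -5.78 26.41]
shift units before/after turn [20.17  3.86 -5.75] [ -5.79 -20.32  -2.85]
-1 [180.         -35.         -15.11571319]
t 26.85 tcp [0.446  0.3086 0.1868] [-179.7    0.2  -85.5] j [ 55.5   9.2 -19.1   0.1 -61.3 -51. ] F [1.5 0.9 3.8] w 0.0571
turn units (tool) [  5.28   7.61 -17.05]
shift units before/after turn [20.17  3.86 -5.75] [ 5.79 20.32 -2.85]
```

View pics/s5.png

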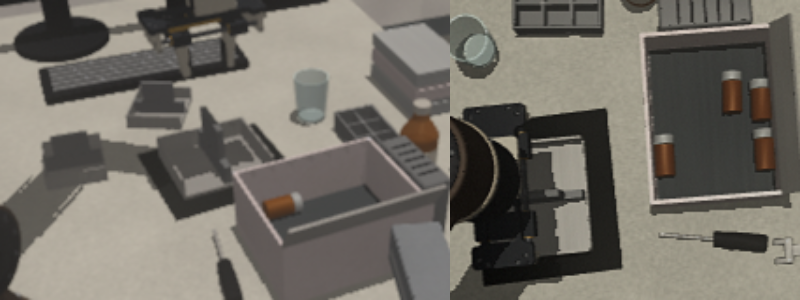

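The tray sits flat on its mat at (215,165), released, and all the vials are in the hopper. Now raise the gripper, shut it, and move across to the console.

```bash
python3 -m pendant '[[[0,0,-1,0,0,0,-1],[0.5,0.1,-1,0,0,0,-1],[1,0.2,-0.8,0,0,0,-1],[1,0.2,-0.8,0,0,0,-1],[1,0.2,-0.8,0,0,0,-1],[1,0.2,-0.8,0,0,0,-1],[1,0.2,-0.8,0,0,0,-1],[1,0.2,0,0,0,0,-1]]]' 30
python3 -m pendant '[[[1,0.2,0,0,0,0,-1],[1,0.2,0,0,0,0,-1],[1,0.2,0,0,0,0,-1],[1,0.2,0,0,0,0,-1],[1,0.2,0,0,0,0,-1],[1,0.2,0,0,0,0,-1],[1,0.2,0,0,0,0,-1],[1,0.2,0,0,0,0,-1]]]'
python3 -m pendant '[[[1,0.2,0,0,0,0,-1],[1,0.2,0,0,0,0,-1],[1,0.2,0,0,0,0,-1],[1,0.2,0,0,0,0,-1],[1,0.2,0,0,0,0,-1],[1,0.2,0,0,0,0,-1],[1,0.2,0,0,0,0,-1],[1,0.2,0,0,0,0,-1]]]'
python3 - <<'E'
from plant import r,vision
from h import *
plan(r,[.40,-.25,.28],Ro.from_euler('xyz',[180,-35,-15.1],degrees=True))
E
```

```text
time_s: 27.7
tcp_pos: [0.4291, 0.1753, 0.3037]
eef_rot: [-179.8, 0.1, -85.5]
contact_force: [0.1, -0.2, -0.1]
gripper_width: 0.0019
gripper_force: 0.0
time_s: 28.5
tcp_pos: [0.4081, 0.0123, 0.3003]
eef_rot: [179.9, -0.0, -85.6]
contact_force: [0.4, 0.4, -0.3]
gripper_width: 0.0003
gripper_force: 0.0
time_s: 29.3
tcp_pos: [0.3884, -0.1494, 0.3003]
eef_rot: [179.9, 0.0, -85.6]
contact_force: [-0.2, -0.5, -0.5]
gripper_width: 0.0004
gripper_force: 0.0
t 29.3 tcp [ 0.3884 -0.1494  0.3003] [179.9   0.  -85.6] j [  6.4  -7.7 -21.3  -0.  -76.5  -2. ] F [-0.2 -0.5 -0.5] w 0.0004
turn units (tool) [  5.39   7.62 -17.04]
shift units before/after turn [ 5.06 -0.19  1.01] [0.95 4.71 1.91]
```

```bash
python3 -m pendant '[[[0,0,0,0,0,-1,-1],[0,0,0,0,0,-1,-1],[0,0,0,0,0,-1,-1],[0,0,0,0,0,-1,-1],[0,0,0,0,0,-1,-1],[0,0,0,0,0,-1,-1],[0,0,0,0,0,-1,-1],[0,0,0,0,0,-1,-1]]]'
python3 -m pendant '[[[0,0,0,0,0,-1,-1],[0,0,0,0,0,-1,-1],[0,0,0,0,0,-1,-1],[0,0,0,0,0,-1,-1],[0,0,0,0,0,-1,-1],[0,0,0,0,0,-1,-1],[0,0,0,0,0,-1,-1],[0,0,0,0,0,-1,-1]]]'
python3 -m pendant '[[[0,0,0,0,0,-1,-1],[0,0,0,0,0,-0.6,-1],[0,0,0,0,0.8,0,-1],[0,0,0,0,0.8,0,-1],[0,0,0,0,0.8,0,-1],[0,0,0,0,0.8,0,-1],[0,0,0,0,0.8,0,-1],[0,0,0,0,0.8,0,-1]]]'
python3 -m pendant '[[[0,0,0,0,1,0,-1],[0,0,0,0,1,0,-1],[0,0,0,0,1,0,-1],[0,0,0,0,0.95,0,-1],[0,0,0,0,0,0,-1],[0,0,0,0,0,0,-1],[0,0,0,0,0,0,-1],[0,0,0,0,0,0,-1]]]'
python3 - <<'E'
from plant import r,vision
from h import *
R=Ro.from_euler('xyz',[180,-35,-15.1],degrees=True)
n=-R.apply([0,0,1])
c=dict(np.load("top0.npz")); s=dict(np.load("side0.npz"))
# plane fit of key z: ray-cast contour centroids onto tops
for u,v in ((391.4,212.5),(411.3,217.9),(431.4,222.3),(451.2,227.8)): print(np.round(ray(c,u,v,.083),4))
f=s["frame"]; m=np.zeros(f.shape[:2],np.uint8); m[270:365,295:350]=(f[270:365,295:350].max(2)<45)
N,l,st,ce=cv2.connectedComponentsWithStats(m); P=pts(s)
for i in range(1,N):
    if st[i,4]>30: print("side",np.round(ce[i],1),st[i,4],np.round(ray(s,*ce[i],.083),4),np.round(np.median(P[l==i],0),4))
for k in ([.4766,-.3121,.084],):
    plan(r,np.array(k)+n*(.022+.04),R)
E
```

```text
time_s: 30.1
tcp_pos: [0.3885, -0.1486, 0.3002]
eef_rot: [179.9, 0.1, -53.4]
contact_force: [0.5, 0.7, -0.0]
gripper_width: 0.0004
gripper_force: 0.0
time_s: 30.9
tcp_pos: [0.3885, -0.1486, 0.3002]
eef_rot: [180.0, 0.1, -21.4]
contact_force: [-0.1, 0.6, -0.4]
gripper_width: 0.0003
gripper_force: 0.0
time_s: 31.7
tcp_pos: [0.3887, -0.1487, 0.3002]
eef_rot: [180.0, -19.3, -15.2]
contact_force: [-0.4, -0.4, 0.2]
gripper_width: 0.0005
gripper_force: 0.0
time_s: 32.5
tcp_pos: [0.39, -0.1483, 0.3016]
eef_rot: [180.0, -34.9, -15.2]
contact_force: [1.1, 0.0, 0.0]
gripper_width: 0.0005
gripper_force: 0.0
[ 0.4921 -0.2606  0.083 ]
[ 0.4771 -0.3127  0.083 ]
[ 0.4647 -0.3654  0.083 ]
[ 0.4494 -0.4171  0.083 ]
side [332.6 326.7] 49 [ 0.4687 -0.3708  0.083 ] [ 0.4701 -0.3729  0.0889]
side [337.7 354.2] 32 [ 0.4492 -0.4318  0.083 ] [ 0.45   -0.4319  0.0844]
t 32.5 tcp [ 0.39   -0.1483  0.3016] [180.  -34.9 -15.2] j [ 27.9 -36.3 -56.7  32.2 -47.3  29.4] F [1.1 0.  0. ] w 0.0005
turn units (tool) [ 0.02  0.01 -0.02]
shift units before/after turn [-1.05  6.77  9.44] [-1.07  6.78  9.43]
```

```bash
python3 -m pendant '[[[-0.15,1,0,0,0,0,-1],[-0.15,1,0,0,0,0,-1],[-0.15,1,0,0,0,0,-1],[-0.15,1,0,0,0,0,-1],[-0.15,1,0,0,0,0,-1],[-0.15,1,0,0,0,0,-1],[-0.15,0.8,0,0,0,0,-1],[0,0,0,0,0,0,-1]]]'
python3 -m pendant '[[[0,0,1,0,0,0,-1],[0,0,1,0,0,0,-1],[0,0,1,0,0,0,-1],[0,0,1,0,0,0,-1],[0,0,1,0,0,0,-1],[0,0,1,0,0,0,-1],[0,0,1,0,0,0,-1],[0,0,0,0,0,0,-1]]]'
cat > k.py <<'E'
from plant import r
from h import *
R=Ro.from_euler('xyz',[180,-35,-15.1],degrees=True); n=-R.apply([0,0,1])
for k in ([.4774,-.3125,.084],[.492,-.2604,.084],[.464,-.365,.084]):
    plan(r,np.array(k)+n*.022,R)
E
python3 k.py
```

```text
time_s: 33.3
tcp_pos: [0.3371, -0.2772, 0.289]
eef_rot: [-180.0, -34.9, -15.5]
contact_force: [0.6, -0.5, 0.1]
gripper_width: 0.0006
gripper_force: 0.0
time_s: 34.1
tcp_pos: [0.415, -0.2953, 0.1716]
eef_rot: [-180.0, -34.7, -15.1]
contact_force: [-0.9, -0.3, -1.1]
gripper_width: 0.0006
gripper_force: 0.0
t 34.1 tcp [ 0.415  -0.2953  0.1716] [-180.   -34.7  -15.1] j [-12.2  -9.9 -54.    8.4 -11.4  79.4] F [-0.9 -0.3 -1.1] w 0.0006
turn units (tool) [ 0.    0.08 -0.01]
shift units before/after turn [0.16 0.02 4.34] [0.14 0.02 4.34]
t 34.1 tcp [ 0.415  -0.2953  0.1716] [-180.   -34.7  -15.1] j [-12.2  -9.9 -54.    8.4 -11.4  79.4] F [-0.9 -0.3 -1.1] w 0.0006
turn units (tool) [ 0.    0.08 -0.01]
shift units before/after turn [ 0.18 -2.69  4.36] [ 0.16 -2.69  4.36]
t 34.1 tcp [ 0.415  -0.2953  0.1716] [-180.   -34.7  -15.1] j [-12.2  -9.9 -54.    8.4 -11.4  79.4] F [-0.9 -0.3 -1.1] w 0.0006
turn units (tool) [ 0.    0.08 -0.01]
shift units before/after turn [0.19 2.72 4.36] [0.17 2.72 4.36]
```

```bash
python3 -m pendant '[[[0.15,0,0.5,0,0.08,0,-1],[0,0,0.8,0,0,0,-1],[0,0,0.8,0,0,0,-1],[0,0,0.7,0,0,0,-1],[0,0,0.6,0,0,0,-1],[0,0,0.4,0,0,0,-1],[0,0,0,0,0,0,-1],[0,0,0,0,0,0,-1]]]'
python3 k.py
python3 - <<'E'
from plant import vision
import cv2,numpy as np
a=vision.capture("side")["frame"];b=vision.capture("top")["frame"]
cv2.imwrite("pics/s6.png",np.hstack([cv2.resize(a[190:390,260:430],(400,470)),cv2.resize(b[130:280,340:500],(400,470))[:, :400]]))
E
```

```text
time_s: 34.9
tcp_pos: [0.4456, -0.3009, 0.1337]
eef_rot: [-179.7, -34.0, -15.2]
contact_force: [-0.4, 0.5, 0.4]
gripper_width: 0.0005
gripper_force: 0.0
t 34.9 tcp [ 0.4456 -0.3009  0.1337] [-179.7  -34.   -15.2] j [-14.5  -2.3 -58.2  20.5  -0.2  69. ] F [-0.4  0.5  0.4] w 0.0005
turn units (tool) [-0.07  0.26 -0.01]
shift units before/after turn [-0.01  0.16  1.9 ] [-0.04  0.15  1.9 ]
t 34.9 tcp [ 0.4456 -0.3009  0.1337] [-179.7  -34.   -15.2] j [-14.5  -2.3 -58.2  20.5  -0.2  69. ] F [-0.4  0.5  0.4] w 0.0005
turn units (tool) [-0.07  0.26 -0.01]
shift units before/after turn [ 0.01 -2.55  1.93] [-0.02 -2.56  1.92]
t 34.9 tcp [ 0.4456 -0.3009  0.1337] [-179.7  -34.   -15.2] j [-14.5  -2.3 -58.2  20.5  -0.2  69. ] F [-0.4  0.5  0.4] w 0.0005
turn units (tool) [-0.07  0.26 -0.01]
shift units before/after turn [0.02 2.86 1.91] [-0.01  2.85  1.93]
```

View pics/s6.png

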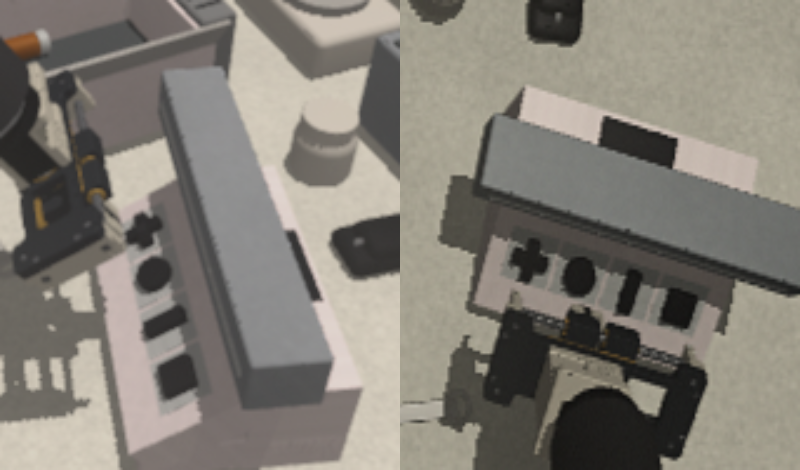

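The side view shows the gripper hovering square in front of the keys, stopped short because j3 (-58.2) and j5 (-0.2) are at their range ends. I'll fit the arm geometry from the logged poses to see which smaller lean works.

```bash
cat > fk.py <<'E'
from h import *
from scipy.optimize import least_squares
D=[([.2211,.6374,.2182],[180,0,-83.3],[87.4,20.6,.7]),([.438,.3345,.2009],[180,0,-86.8],[57.7,9.7,-16.6]),
([.4441,.3132,.1962],[180,0,-86.8],[55.9,9.1,-17.9]),([.4444,.3135,.2611],[180,0,-86.8],[55.9,6.6,-12.2]),
([.5456,.0917,.2597],[180,0,-86.9],[29.8,7.7,-11.1]),([.5462,.086,.2503],[-179.9,20.1,-86.8],[14.1,8.9,-5.5]),
([.5457,.0867,.2498],[180,52,-86.8],[-9.4,18.7,1.1]),([.5454,.0875,.2501],[180,0,-86.8],[29.5,7.9,-12.2]),
([.3884,-.1494,.3003],[180,0,-85.6],[6.4,-7.7,-21.3]),([.39,-.1483,.3016],[180,-34.9,-15.2],[27.9,-36.3,-56.7]),
([.415,-.2953,.1716],[180,-34.7,-15.1],[-12.2,-9.9,-54.]),([.4456,-.3009,.1337],[-179.7,-34,-15.2],[-14.5,-2.3,-58.2])]
def W(q,p):
    j1,j2,j3=np.radians(q); a0,a2,a3,e,d,lat,L=p; g=j2-j3
    x=a0+a2*np.sin(j2)+a3*np.cos(g)+e*np.sin(g); z=d+a2*np.cos(j2)-a3*np.sin(g)+e*np.cos(g)
    return np.array([x*np.cos(j1)-lat*np.sin(j1),x*np.sin(j1)+lat*np.cos(j1),z])
tz=lambda e:Ro.from_euler('xyz',e,degrees=True).apply([0,0,1])
s=least_squares(lambda p:np.concatenate([W(q,p)+p[6]*tz(e)-t for t,e,q in D]),[0,.4,.4,0,.3,-.19,.2]); par=s.x
if __name__=="__main__":
    print(np.round(par,4),np.abs(s.fun).max())
    for phi in (35,30,25,20,15,10):
        for k in ([.4774,-.3125],[.492,-.2604],[.464,-.365]):
          for yaw in (-15.1,):
            e=[180,-phi,yaw]; Rr=Ro.from_euler('xyz',e,degrees=True)
            tip=np.array([*k,.084-.006]); w=tip-(.022+par[6])*tz(e)
            i=least_squares(lambda q:W(q,par)-w,[-15,0,-50]); q=i.x; g=q[1]-q[2]
            fa=np.array([np.cos(np.radians(g))*np.cos(np.radians(q[0])),np.cos(np.radians(g))*np.sin(np.radians(q[0])),-np.sin(np.radians(g))])
            print(phi,np.round(q,1),"err",round(i.cost,6),"bend",round(np.degrees(np.arccos(fa@tz(e))),1),"dep f",round(g,1))
E
python3 fk.py
```

```text
[ 0.1125  0.5307  0.3448  0.0028  0.2086 -0.1812  0.382 ] 0.1247243199575361
35 [-14.4   8.6 -62.1] err 0.0 bend 15.7 dep f 70.7
35 [ -3.9   6.5 -65.5] err 0.0 bend 17.6 dep f 72.0
35 [-23.9  11.2 -57.5] err 0.0 bend 14.3 dep f 68.7
30 [-14.4   7.5 -55.9] err 0.0 bend 3.4 dep f 63.4
30 [ -5.    5.3 -58.9] err 0.0 bend 6.3 dep f 64.2
30 [-23.2  10.2 -51.9] err 0.0 bend 4.4 dep f 62.0
25 [-14.5   7.7 -50.1] err 0.0 bend 7.2 dep f 57.8
25 [ -5.9   5.7 -52.8] err 0.0 bend 7.8 dep f 58.5
25 [-22.6  10.3 -46.4] err 0.0 bend 9.1 dep f 56.7
20 [-14.6   8.9 -44.5] err 0.0 bend 16.6 dep f 53.4
20 [ -6.7   7.1 -47. ] err 0.0 bend 16.3 dep f 54.1
20 [-22.   11.4 -41. ] err 0.0 bend 17.9 dep f 52.4
15 [-14.6  10.8 -39.1] err 0.0 bend 25.2 dep f 49.8
15 [ -7.4   9.1 -41.4] err 0.0 bend 24.7 dep f 50.5
15 [-21.5  13.  -35.7] err 0.0 bend 26.4 dep f 48.8
10 [-14.6  13.1 -33.7] err 0.0 bend 33.2 dep f 46.8
10 [ -7.9  11.6 -36. ] err 0.0 bend 32.5 dep f 47.6
10 [-21.1  15.2 -30.5] err 0.0 bend 34.4 dep f 45.7
```

```bash
cat > fk2.py <<'E'
from fk import D,tz,Ro,np,least_squares
J4=[0,0,0,0,0,-20.7,-50.3,0,0,32.2,8.4,20.5]; J5=[-70.1,-63.7,-62.9,-71.1,-71.2,-72.7,-88.6,-69.9,-76.5,-47.3,-11.4,-.2]
def fk(q,p):
    a0,a2,a3,e,d,lat,L,c,s4=p; s4=1 if s4>0 else -1
    R1=Ro.from_euler('z',q[0],degrees=True); g=np.radians(q[1]-q[2]); j2=np.radians(q[1])
    x=a0+a2*np.sin(j2)+a3*np.cos(g)+e*np.sin(g); z=d+a2*np.cos(j2)-a3*np.sin(g)+e*np.cos(g)
    Rf=R1*Ro.from_euler('y',np.degrees(g),degrees=True)*Ro.from_euler('x',s4*q[3],degrees=True)
    Rt=Rf*Ro.from_euler('y',-q[4],degrees=True)
    t=Rt.apply([1,0,0])
    return R1.apply([x,lat,z])+Rf.apply([0,c,0])+L*t,t
def res(p): 
    o=[]
    for (t,e,q),a,b in zip(D,J4,J5):
        P,tt=fk([*q,a,b],p); o+=[*(P-t),*(.3*(tt-tz(e)))]
    return np.array(o)
best=min((least_squares(lambda p:res([*p,s]),[0,.4,.4,0,.3,-.1,.2,-.1]) for s in (1,)),key=lambda s:s.cost)
b2=least_squares(lambda p:res([*p,-1]),[0,.4,.4,0,.3,-.1,.2,-.1])
s4=1 if best.cost<b2.cost else -1; best=best if s4==1 else b2; par=[*best.x,s4]
if __name__=="__main__":
    print(np.round(par,4),np.abs(best.fun).max())
    lo=np.array([-176,-82,-57.9,-173,-174,]);hi=np.array([176,121,71,95,-.5])
    for phi in (35,30,25,20,15):
        for nm,k in (("round",[.4774,-.3125]),("cross",[.492,-.2604]),("bar",[.464,-.365])):
            e=[180,-phi,-15.1]; tgt=np.array([*k,.078])-.022*tz(e); o=[]
            for st in ([-15,0,-45,0,-15],[-15,0,-45,-170,-15],[-15,0,-45,50,-15],[-15,0,-45,-60,-15]):
                def f(q): P,t=fk(q,par); return [*(P-tgt),*(.3*(t-tz(e)))]
                i=least_squares(f,st,bounds=(lo,hi)); o.append((i.cost,i.x))
            o.sort(key=lambda a:a[0]); print(phi,nm,[(f"{c:.1e}",np.round(x,1).tolist()) for c,x in o[:2]])
E
python3 fk2.py
```

```text
[-2.000e-04  6.015e-01  4.635e-01  1.000e-04  1.990e-01  1.000e-04
  3.860e-01 -1.920e-01 -1.000e+00] 0.0006286204551172847
35 round [('9.8e-06', [-13.8, 4.6, -49.9, -4.9, -0.5]), ('9.8e-06', [-13.8, 4.6, -49.9, -4.9, -0.5])]
35 cross [('2.3e-04', [-8.5, 3.5, -50.9, -6.0, -0.5]), ('2.3e-04', [-8.5, 3.5, -50.9, -6.0, -0.5])]
35 bar [('2.4e-30', [-25.8, 6.9, -36.7, -27.5, -13.3]), ('2.9e-25', [-25.8, 6.9, -36.7, -27.5, -13.3])]
30 round [('1.0e-07', [-14.3, 4.5, -54.6, 18.0, -1.0]), ('1.0e-07', [-14.3, 4.5, -54.6, 18.0, -1.0])]
30 cross [('9.6e-05', [-9.9, 2.8, -57.7, 26.7, -0.8]), ('9.6e-05', [-9.9, 2.8, -57.7, 26.7, -0.8])]
30 bar [('1.8e-24', [-22.5, 7.2, -38.3, -14.4, -15.1]), ('2.5e-23', [-22.5, 7.2, -38.3, -14.4, -15.1])]
25 round [('4.8e-21', [-12.9, 5.6, -44.9, 3.7, -14.5]), ('7.3e-19', [-12.9, 5.6, -44.9, 3.7, -14.5])]
25 cross [('2.2e-28', [-7.5, 3.5, -55.3, 26.7, -7.2]), ('3.7e-24', [-7.5, 3.5, -55.3, 26.7, -7.2])]
25 bar [('4.4e-27', [-21.3, 8.1, -37.1, -7.6, -20.1]), ('4.4e-25', [-21.3, 8.1, -37.1, -7.6, -20.1])]
20 round [('2.9e-24', [-13.0, 7.2, -39.7, 1.8, -23.1]), ('2.5e-23', [-13.0, 7.2, -39.7, 1.8, -23.1])]
20 cross [('3.3e-22', [-5.4, 5.4, -44.9, 9.6, -20.2]), ('4.5e-21', [-5.4, 5.4, -44.9, 9.6, -20.2])]
20 bar [('1.3e-28', [-20.7, 9.5, -34.3, -4.3, -26.4]), ('3.6e-24', [-20.7, 9.5, -34.3, -4.3, -26.4])]
15 round [('3.0e-28', [-13.2, 9.2, -35.0, 1.0, -30.8]), ('3.2e-27', [-13.2, 9.2, -35.0, 1.0, -30.8])]
15 cross [('3.3e-22', [-6.0, 7.6, -38.6, 4.9, -29.1]), ('3.3e-18', [-6.0, 7.6, -38.6, 4.9, -29.1])]
15 bar [('1.7e-28', [-20.2, 11.3, -30.8, -2.4, -33.0]), ('4.9e-21', [-20.2, 11.3, -30.8, -2.4, -33.0])]
```

The fit is good to 0.6 mm, and a lean of about 22° reaches all three keys with room to the rail. I'll back off, pitch to 22° and re-aim.

```bash
python3 -m pendant '[[[0,0,-0.8,0,0,0,-1],[0,0,-0.8,0,0,0,-1],[0,0,0,0,-0.8,0,-1],[0,0,0,0,-0.8,0,-1],[0,0,0,0,-0.8,0,-1],[0,0,0,0,-0.6,0,-1],[0,0,0,0,0,0,-1],[0,0,0,0,0,0,-1]]]'
cat > k.py <<'E'
from plant import r
from h import *
import sys
R=Ro.from_euler('xyz',[180,-22,-15.1],degrees=True); x,y,z=R.as_matrix().T
K=dict(round=[.4774,-.3125,.084],cross=[.492,-.2604,.084],bar=[.464,-.365,.084])
for k in sys.argv[1:]:
    print(k,"(shift that brings tip edge to touch)"); plan(r,np.array(K[k])-z*.0241-x*.006,R)
E
python3 k.py round
```

```text
time_s: 35.8
tcp_pos: [0.4279, -0.2965, 0.1594]
eef_rot: [-179.7, -21.9, -15.1]
contact_force: [0.3, -0.5, -0.7]
gripper_width: 0.0005
gripper_force: 0.0
round (shift that brings tip edge to touch)
t 35.8 tcp [ 0.4279 -0.2965  0.1594] [-179.7  -21.9  -15.1] j [-12.6  -2.8 -40.9   1.3 -30.   86.6] F [ 0.3 -0.5 -0.7] w 0.0005
turn units (tool) [-0.07  0.02 -0.  ]
shift units before/after turn [0.7  0.15 3.26] [0.7  0.13 3.26]
```

```bash
python3 -m pendant '[[[0.7,0.13,0.4,-0.07,0,0,-1],[0,0,0.6,0,0,0,-1],[0,0,0.6,0,0,0,-1],[0,0,0.6,0,0,0,-1],[0,0,0.5,0,0,0,-1],[0,0,0.3,0,0,0,-1],[0,0,0,0,0,0,-1],[0,0,0,0,0,0,-1]]]'
python3 k.py round
```

```text
time_s: 36.6
tcp_pos: [0.4615, -0.3083, 0.1093]
eef_rot: [180.0, -21.9, -15.1]
contact_force: [0.8, -0.2, 1.5]
gripper_width: 0.0006
gripper_force: 0.0
round (shift that brings tip edge to touch)
t 36.6 tcp [ 0.4615 -0.3083  0.1093] [180.  -21.9 -15.1] j [-12.9   4.8 -41.6   2.2 -21.7  86. ] F [ 0.8 -0.2  1.5] w 0.0006
turn units (tool) [-0.    0.03  0.  ]
shift units before/after turn [-0.01 -0.    0.28] [-0.01 -0.    0.28]
```

```bash
python3 -m pendant '[[[0,0,0.15,0,0,0,-1],[0,0,0.1,0,0,0,-1],[0,0,0.1,0,0,0,-1],[0,0,0.05,0,0,0,-1],[0,0,0.05,0,0,0,-1],[0,0,0,0,0,0,-1],[0,0,0,0,0,0,-1],[0,0,0,0,0,0,-1]]]'
python3 k.py round
```

```text
time_s: 37.4
tcp_pos: [0.4649, -0.3091, 0.1009]
eef_rot: [-180.0, -21.9, -15.1]
contact_force: [0.9, 0.2, -1.1]
gripper_width: 0.0005
gripper_force: 0.0
round (shift that brings tip edge to touch)
t 37.4 tcp [ 0.4649 -0.3091  0.1009] [-180.   -21.9  -15.1] j [-13.    5.9 -41.9   2.3 -20.3  85.9] F [ 0.9  0.2 -1.1] w 0.0005
turn units (tool) [-0.    0.03  0.  ]
shift units before/after turn [-0.02 -0.   -0.18] [-0.02 -0.   -0.18]
```

```bash
python3 -m pendant '[[[0,0,0.05,0,0,0,-1],[0,0,0.05,0,0,0,-1],[0,0,0.05,0,0,0,-1],[0,0,0.05,0,0,0,-1],[0,0,0,0,0,0,-1],[0,0,0,0,0,0,-1],[0,0,0,0,0,0,-1],[0,0,0,0,0,0,-1]]]'
python3 k.py round
```

```text
time_s: 38.2
tcp_pos: [0.4663, -0.3095, 0.0972]
eef_rot: [-180.0, -21.9, -15.1]
contact_force: [-0.3, -1.0, -0.5]
gripper_width: 0.0004
gripper_force: 0.0
round (shift that brings tip edge to touch)
t 38.2 tcp [ 0.4663 -0.3095  0.0972] [-180.   -21.9  -15.1] j [-13.    6.3 -42.1   2.3 -19.7  85.8] F [-0.3 -1.  -0.5] w 0.0004
turn units (tool) [-0.    0.03  0.  ]
shift units before/after turn [-0.02 -0.   -0.38] [-0.02 -0.   -0.38]
```

```bash
python3 - <<'E'
from plant import vision
from h import *
a=vision.capture("side");b=vision.capture("top");np.savez("side1.npz",**a);np.savez("top1.npz",**b)
t0=dict(np.load("top0.npz"));P=pts(t0)
for u,v in ((391,212),(411,218),(431,222),(451,228)): print("key",np.round(np.median(P[v-2:v+3,u-2:u+3].reshape(-1,3),0),4))
for u,v in ((400,232),(420,237),(440,243)): print("panel",np.round(np.median(P[v-1:v+2,u-2:u+3].reshape(-1,3),0),4))
cv2.imwrite("pics/s7.png",np.hstack([cv2.resize(a["frame"][250:370,270:370],(400,480),interpolation=cv2.INTER_CUBIC),cv2.resize(b["frame"][180:270,370:470],(400,480),interpolation=cv2.INTER_CUBIC)]))
E
```

```text
key [ 0.4931 -0.2587  0.0864]
key [ 0.4764 -0.3105  0.0861]
key [ 0.4652 -0.3633  0.0872]
key [ 0.4487 -0.4154  0.0861]
panel [ 0.4421 -0.2895  0.0481]
panel [ 0.4279 -0.3421  0.0479]
panel [ 0.4111 -0.3974  0.0452]
```

View pics/s7.png

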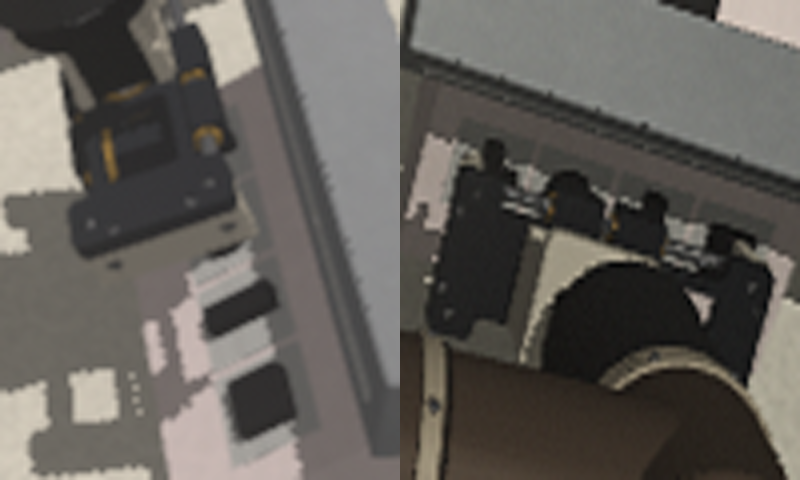

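The last view shows the gripper in front of the round key, but the tip itself is hidden. I'll use the depth data to locate the tip and key points.

```bash
python3 - <<'E'
from h import *
R=Ro.from_euler('xyz',[180,-21.9,-15.1],degrees=True); T=np.array([.4663,-.3095,.0972])
for n in ("side1","top1"):
    c=dict(np.load(n+".npz")); P=pts(c); q=R.inv().apply((P-T).reshape(-1,3)).reshape(P.shape)*1000
    g=c["frame"].max(2)
    m=(abs(q[...,0])<30)&(abs(q[...,1])<30)&(q[...,2]>-30)&(q[...,2]<40)
    v,u=np.where(m); print(n,len(u))
    for a,b in list(zip(v,u))[::3]: print((b,a),np.round(q[a,b]).astype(int),g[a,b],end=" | ")
    print()
# slope plane: key-frame height of keys before
K=np.array([.4774,-.3125,.084]); Rn=Ro.from_euler('xyz',[0,-35,-15.1],degrees=True)
c=dict(np.load("top0.npz")); q=Rn.inv().apply((pts(c)-K).reshape(-1,3)).reshape(420,560,3)*1000
g=c["frame"].max(2)
for s in range(-40,50,6):
    m=(abs(q[...,0]-s)<3)&(abs(q[...,1])<6); print(s,np.round(np.median(q[m][:,2]),1) if m.any() else None,np.median(g[m]) if m.any() else "")
E
```

```text
side1 268
(np.int64(332), np.int64(291)) [ 29 -29  18] 96 | (np.int64(329), np.int64(293)) [ 21 -29  22] 97 | (np.int64(332), np.int64(293)) [ 28 -26  21] 105 | (np.int64(330), np.int64(294)) [ 23 -25  20] 104 | (np.int64(333), np.int64(294)) [ 30 -21  19] 100 | (np.int64(330), np.int64(295)) [ 23 -21  20] 101 | (np.int64(333), np.int64(295)) [ 29 -20  21] 96 | (np.int64(331), np.int64(296)) [ 24 -18  20] 94 | (np.int64(329), np.int64(297)) [ 19 -18  20] 103 | (np.int64(332), np.int64(297)) [ 26 -13  18] 95 | (np.int64(331), np.int64(298)) [ 23 -13  21] 94 | (np.int64(334), np.int64(298)) [30 -9 19] 97 | (np.int64(332), np.int64(299)) [25 -8 18] 95 | (np.int64(331), np.int64(300)) [22 -9 21] 116 | (np.int64(334), np.int64(300)) [29 -5 19] 95 | (np.int64(334), np.int64(301)) [28 -2 19] 95 | (np.int64(335), np.int64(302)) [30  2 18] 97 | (np.int64(335), np.int64(303)) [29  4 19] 95 | (np.int64(335), np.int64(304)) [28  6 20] 95 | (np.int64(335), np.int64(305)) [28  9 19] 95 | (np.int64(335), np.int64(306)) [27 11 20] 94 | (np.int64(335), np.int64(307)) [26 11 23] 95 | (np.int64(334), n
[... 5586 characters left out ...]
15)) [18  7  7] 25 | (np.int64(419), np.int64(215)) [17 18 22] 92 | (np.int64(422), np.int64(215)) [19 25 19] 71 | (np.int64(406), np.int64(216)) [  7 -15  14] 23 | (np.int64(421), np.int64(216)) [15 24 23] 132 | (np.int64(421), np.int64(217)) [13 25 21] 121 | (np.int64(421), np.int64(218)) [10 26 23] 67 | (np.int64(399), np.int64(219)) [ -8 -28  27] 117 | (np.int64(402), np.int64(219)) [ -6 -21  25] 128 | (np.int64(422), np.int64(219)) [ 8 29 22] 114 | (np.int64(404), np.int64(220)) [ -8 -14  29] 83 | 
-40 -9.1 133.0
-34 -8.4 134.0
-28 -6.8 132.0
-22 -6.7 62.5
-16 2.0 27.0
-10 1.0 28.0
-4 1.1 28.0
2 3.4 28.0
8 0.3 28.0
14 -2.5 27.0
20 -5.0 57.0
26 -7.7 66.0
32 -7.6 68.0
38 -9.0 67.0
44 None
```

Depth suggests the round key is partly pressed, since its top now sits 2 to 4 mm lower. I'll keep pressing in 1 mm steps until it bottoms.

```bash
python3 -m pendant '[[[0,0,0.05,0,0,0,-1],[0,0,0,0,0,0,-1],[0,0,0.05,0,0,0,-1],[0,0,0,0,0,0,-1],[0,0,0,0,0,0,-1],[0,0,0,0,0,0,-1],[0,0,0,0,0,0,-1],[0,0,0,0,0,0,-1]]]'
python3 -c "
from plant import r
s=r.get_state();print(s['contact_force'],s['moment'],s['time_s'])"
python3 -m pendant '[[[0,0,0.05,0,0,0,-1],[0,0,0,0,0,0,-1],[0,0,0.05,0,0,0,-1],[0,0,0,0,0,0,-1],[0,0,0,0,0,0,-1],[0,0,0,0,0,0,-1],[0,0,0,0,0,0,-1],[0,0,0,0,0,0,-1]]]'
python3 -c "
from plant import r
s=r.get_state();print(s['contact_force'],s['moment'],s['time_s'])"
```

```text
time_s: 39.1
tcp_pos: [0.4671, -0.3097, 0.0953]
eef_rot: [-180.0, -21.9, -15.1]
contact_force: [-0.3, -0.6, 0.1]
gripper_width: 0.0006
gripper_force: 0.0
[-0.34207716 -0.6353471   0.10572759] [ 0.34491736  1.16290815 -0.0279491 ] 39.1
time_s: 39.9
tcp_pos: [0.4678, -0.3099, 0.0935]
eef_rot: [-180.0, -21.9, -15.1]
contact_force: [-0.7, 0.4, 0.1]
gripper_width: 0.0005
gripper_force: 0.0
[-0.73885142  0.40299988  0.09761419] [0.3304112  1.24642745 0.02865819] 39.9
```

```bash
python3 - <<'E'
from plant import vision
from h import *
b=vision.capture("top");np.savez("top2.npz",**b)
a=dict(np.load("top0.npz"));c=dict(np.load("top1.npz"))
fa=a["frame"].max(2);
for n,d in (("top1",c),("top2",b)):
  f=d["frame"].max(2)
  for nm,(u0,u1,v0,v1) in dict(round=(405,418,211,216),roundL=(405,418,216,225),cross=(384,399,206,214),bar=(427,438,214,222),sq=(444,460,221,230),rail=(400,440,190,205)).items():
    A=a["depth"][v0:v1,u0:u1];B=d["depth"][v0:v1,u0:u1];m=(fa[v0:v1,u0:u1]<45)&(f[v0:v1,u0:u1]<45) if nm!="rail" else np.ones(A.shape,bool)
    x=(B-A)[m]*1000; print(n,nm,m.sum(),"med",np.round(np.median(x),1) if m.any() else 0,np.round(np.percentile(x,[15,85]),1) if m.any() else 0)
E
```

```text
top1 round 35 med -2.5 [-99.1   2.2]
top1 roundL 70 med -117.0 [-123.  -111.5]
top1 cross 63 med -1.8 [-137.2    2.2]
top1 bar 38 med -1.4 [-106.5    2.9]
top1 sq 61 med -2.5 [-130.9    1.5]
top1 rail 600 med 0.0 [-4.   3.7]
top2 round 35 med -4.4 [-102.7   -0.4]
top2 roundL 65 med -111.6 [-118.6 -105.7]
top2 cross 64 med -4.1 [-132.6    1.5]
top2 bar 38 med -2.7 [-106.     2.2]
top2 sq 65 med -3.8 [-129.4    1.8]
top2 rail 600 med -0.2 [-3.6  3.5]
```

```bash
python3 -m pendant '[[[0,0,0.05,0,0,0,-1],[0,0,0.05,0,0,0,-1],[0,0,0.05,0,0,0,-1],[0,0,0.05,0,0,0,-1],[0,0,0,0,0,0,-1],[0,0,0,0,0,0,-1],[0,0,0,0,0,0,-1],[0,0,0,0,0,0,-1]]]'
python3 -c "
from plant import r
s=r.get_state();print(s['contact_force'],s['moment'],s['time_s'])"
```

```text
time_s: 40.75
tcp_pos: [0.4692, -0.3103, 0.0898]
eef_rot: [-180.0, -21.9, -15.1]
contact_force: [0.0, -0.3, 0.2]
gripper_width: 0.0005
gripper_force: 0.0
[ 0.00113042 -0.26683006  0.22423097] [ 0.32445901  1.17401937 -0.00910965] 40.75
```

```bash
python3 -m pendant '[[[0,0,0.05,0,0,0,-1],[0,0,0.05,0,0,0,-1],[0,0,0.05,0,0,0,-1],[0,0,0.05,0,0,0,-1],[0,0,0.05,0,0,0,-1],[0,0,0,0,0,0,-1],[0,0,0,0,0,0,-1],[0,0,0,0,0,0,-1]]]'
python3 -c "
from plant import r,vision
from h import *
s=r.get_state();print(s['contact_force'],s['moment'],s['time_s'])
b=vision.capture('top');P=pts(b);R=Ro.from_euler('xyz',s['eef_rot'],degrees=True);q=R.inv().apply((P-s['tcp_pos']).reshape(-1,3)).reshape(P.shape)*1000
m=(abs(q[...,0])<28)&(abs(q[...,1])<30)&(q[...,2]>-60)&(q[...,2]<18)
v,u=np.where(m)
for a,c in zip(v,u): print((int(c),int(a)),np.round(q[a,c]).astype(int),b['frame'][a,c],end='|')
"
```

```text
time_s: 41.55
tcp_pos: [0.471, -0.3108, 0.0851]
eef_rot: [-180.0, -21.9, -15.1]
contact_force: [-1.4, 0.6, 0.4]
gripper_width: 0.0009
gripper_force: 0.0
[-1.44108932  0.5846104   0.4233967 ] [ 0.30852494  1.20940757 -0.01327161] 41.55
(403, 208) [ 26 -29   2] [67 72 74]|(404, 208) [ 26 -26   4] [67 72 78]|(405, 208) [ 26 -23   7] [64 68 71]|(406, 208) [ 28 -21   3] [62 65 66]|(402, 209) [ 21 -29  10] [61 66 67]|(403, 209) [ 22 -27   9] [68 74 77]|(404, 209) [ 23 -24   8] [65 70 72]|(405, 209) [ 23 -22   8] [59 65 64]|(406, 209) [ 24 -20   7] [59 63 64]|(407, 209) [ 25 -17   7] [60 65 66]|(408, 209) [ 27 -16   2] [59 65 64]|(409, 209) [ 26 -12   8] [61 66 66]|(410, 209) [26 -9  9] [62 65 66]|(411, 209) [27 -6 12] [61 65 65]|(402, 210) [ 18 -28  12] [65 70 73]|(403, 210) [ 18 -25  13] [69 74 80]|(404, 210) [ 20 -24   8] [63 66 69]|(405, 210) [ 22 -22   4] [62 65 66]|(406, 210) [ 22 -19   5] [61 65 65]|(407, 210) [ 21 -15  12] [61 66 67]|(408, 210) [ 23 -14   7] [59 63 64]|(409, 210) [ 23 -11  10] [60 66 66]|(410, 210) [24 -8 10] [59 64 65]|(411, 210) [25 -6  6] [62 65 66]|(412, 210) [2
[... 2563 characters left out ...]
 214) [22 27  7] [69 75 80]|(424, 214) [24 29  4] [65 69 72]|(419, 215) [17 18  8] [39 41 41]|(420, 215) [18 20  6] [53 58 58]|(421, 215) [19 23  7] [61 65 65]|(422, 215) [18 26 10] [66 71 74]|(423, 215) [20 28  8] [71 76 82]|(424, 215) [21 29  3] [65 68 72]|(420, 216) [15 22  8] [104 111 112]|(421, 216) [16 24  8] [126 134 135]|(421, 217) [12 25 11] [113 121 124]|(400, 218) [ -4 -26  12] [ 99 105 112]|(401, 218) [ -4 -23  14] [124 133 136]|(402, 218) [ -5 -20  17] [128 138 137]|(403, 218) [ -2 -20   9] [121 129 130]|(404, 218) [ -1 -17   7] [76 80 81]|(420, 218) [10 23  6] [85 89 88]|(421, 218) [10 26 10] [106 118 125]|(404, 219) [ -4 -16  12] [47 49 50]|(419, 222) [ 10  12 -40] [42 48 50]|
```

```bash
python3 -m pendant '[[[0,0,0.05,0,0,0,-1],[0,0,0,0,0,0,-1],[0,0,0.05,0,0,0,-1],[0,0,0,0,0,0,-1],[0,0,0.05,0,0,0,-1],[0,0,0,0,0,0,-1],[0,0,0,0,0,0,-1],[0,0,0,0,0,0,-1]]]'
python3 -c "
from plant import r
s=r.get_state();print(s['contact_force'],s['moment'],s['time_s'])"
```

```text
time_s: 42.4
tcp_pos: [0.4721, -0.3111, 0.0823]
eef_rot: [180.0, -21.9, -15.1]
contact_force: [-0.1, 0.9, -0.1]
gripper_width: 0.0007
gripper_force: 0.0
[-0.14426495  0.89837815 -0.10861086] [0.35154789 1.19359032 0.01796968] 42.4
```

```bash
python3 - <<'E'
from h import *
s=dict(np.load("side0.npz")); K=s["camera_matrix"];E=s["extrinsics"]
def proj(p):
    q=E[:3,:3]@np.array(p)+E[:3,3]; return K[0,0]*q[0]/-q[2]+K[0,2],K[1,1]*-q[1]/-q[2]+K[1,2]
a=s["frame"].astype(int); b=cv2.imread("pics/s1.png").astype(int)
d=np.abs(a-b).max(2)
for dz in range(-60,50,6):
    u,v=proj([.4441,.3132,.1962-dz/1000]); ui,vi=round(u),round(v)
    print(dz,(ui,vi),d[vi,ui-12:ui+13:2], b[vi,ui])
E
```

```text
-60 (228, 118) [ 31  81 140 140 140 130 117  95  88  88  27   1   1] [59 62 64]
-54 (228, 120) [  1   5  59 100  89  85 122  69  49  42   1   1   1] [51 54 57]
-48 (228, 122) [ 0  1 13 47 11 10 33 28 20 11  2  1  1] [52 55 58]
-42 (228, 123) [ 1  1  0  9  8 20 40 31 13  8  1  0  1] [56 60 62]
-36 (228, 125) [ 1  1  1 12  8 13 32 42  8  5  1  1  1] [63 69 73]
-30 (229, 127) [ 0  1  1 14  7 21 71 33  9  2  1  1  1] [38 39 41]
-24 (229, 129) [ 1  2  1  8 12 24 51 26 21  6  1  1  0] [39 40 41]
-18 (229, 131) [ 1  1  0 13  8 14 42 21 11  3  1  1  0] [48 51 53]
-12 (229, 132) [ 1  0  0  4 22 11 46 39 10  2  1  1  1] [53 56 59]
-6 (229, 134) [ 0  1  1  1  9 19  4 14 27  6  1  2  2] [56 60 62]
0 (229, 136) [1 2 2 1 2 7 2 2 3 2 1 1 1] [41 42 43]
6 (230, 138) [2 2 2 2 3 2 2 0 2 1 1 1 1] [36 38 40]
12 (230, 139) [1 3 2 1 1 1 3 2 1 0 0 1 1] [36 38 39]
18 (230, 141) [1 1 1 0 1 0 0 0 0 1 1 1 0] [144 156 162]
24 (230, 143) [1 1 0 0 1 1 1 0 1 0 1 1 1] [158 171 178]
30 (230, 144) [1 1 0 1 1 1 1 0 1 0 1 1 1] [158 171 178]
36 (230, 146) [1 1 1 1 1 0 1 2 0 1 1 1 1] [159 173 179]
42 (230, 148) [1 1 0 0 0 0 1 0 0 1 1 1 0] [160 172 179]
48 (231, 149) [0 0 0 1 0 1 1 1 1 0 0 1 1] [161 174 181]
```

The image comparison shows why: when shut, the fingertips end about 4 mm behind the TCP, not 22 mm ahead. So nothing has touched the key yet. I'll re-aim with that.

```bash
sed -i 's/-z\*.0241-x\*.006/+z*.002-x*.006/' k.py; python3 k.py round
```

```text
round (shift that brings tip edge to touch)
t 42.4 tcp [ 0.4721 -0.3111  0.0823] [180.  -21.9 -15.1] j [-13.    8.3 -42.5   2.6 -17.3  85.6] F [-0.1  0.9 -0.1] w 0.0007
turn units (tool) [-0.    0.03  0.  ]
shift units before/after turn [-0.01 -0.    0.12] [-0.01 -0.    0.12]
```

```bash
python3 -m pendant '[[[0,0,0.1,0,0,0,-1],[0,0,0.1,0,0,0,-1],[0,0,0.05,0,0,0,-1],[0,0,0.05,0,0,0,-1],[0,0,0,0,0,0,-1],[0,0,0,0,0,0,-1],[0,0,0,0,0,0,-1],[0,0,0,0,0,0,-1]]]'
python3 -m pendant '[[[0,0,0.05,0,0,0,-1],[0,0,0.05,0,0,0,-1],[0,0,0,0,0,0,-1],[0,0,0,0,0,0,-1],[0,0,0,0,0,0,-1],[0,0,0,0,0,0,-1],[0,0,0,0,0,0,-1],[0,0,0,0,0,0,-1]]]'
```

```text
time_s: 43.2
tcp_pos: [0.4743, -0.3117, 0.0768]
eef_rot: [180.0, -21.9, -15.1]
contact_force: [-0.6, -0.0, 0.4]
gripper_width: 0.0005
gripper_force: 0.0
time_s: 44.0
tcp_pos: [0.475, -0.3119, 0.0749]
eef_rot: [-180.0, -21.9, -15.1]
contact_force: [0.1, 0.5, 0.9]
gripper_width: 0.0005
gripper_force: 0.2
```

```bash
python3 -m pendant '[[[0,0,0.1,0,0,0,-1],[0,0,0.1,0,0,0,-1],[0,0,0.08,0,0,0,-1],[0,0,0,0,0,0,-1],[0,0,0,0,0,0,-1],[0,0,0,0,0,0,-1],[0,0,0,0,0,0,-1],[0,0,0,0,0,0,-1]]]'
```

```text
time_s: 44.8
tcp_pos: [0.4779, -0.3127, 0.0703]
eef_rot: [180.0, -22.0, -15.1]
contact_force: [-0.8, -0.4, 4.8]
gripper_width: 0.0008
gripper_force: 2.3
```

```bash
python3 -m pendant '[[[0,0,0.04,0,0,0,-1],[0,0,0.04,0,0,0,-1],[0,0,0,0,0,0,-1],[0,0,0,0,0,0,-1],[0,0,0,0,0,0,-1],[0,0,0,0,0,0,-1],[0,0,0,0,0,0,-1],[0,0,0,0,0,0,-1]]]'
python3 k.py round
```

```text
time_s: 45.6
tcp_pos: [0.4784, -0.3128, 0.0697]
eef_rot: [180.0, -22.1, -15.1]
contact_force: [-6.8, 3.5, 18.4]
gripper_width: 0.0001
gripper_force: 9.7
round (shift that brings tip edge to touch)
t 45.6 tcp [ 0.4784 -0.3128  0.0697] [180.  -22.1 -15.1] j [-13.1  10.  -42.9   3.  -15.1  85.3] F [-6.8  3.5 18.4] w 0.0001
turn units (tool) [-0.   -0.01  0.01]
shift units before/after turn [-0.08 -0.   -0.58] [-0.08 -0.   -0.58]
```

The round key bottomed at about 20 N. Release it and go to the plus key.

```bash
python3 -m pendant '[[[0,0,-0.4,0,0,0,-1],[0,0,-0.8,0,0,0,-1],[0,-0.9,0,0,0,0,-1],[0,-0.9,0,0,0,0,-1],[0,-0.9,0,0,0,0,-1],[0,0,0,0,0,0,-1],[0,0,0,0,0,0,-1],[0,0,0,0,0,0,-1]]]'
python3 k.py cross
```

```text
time_s: 46.4
tcp_pos: [0.4828, -0.2583, 0.0903]
eef_rot: [-180.0, -21.9, -15.1]
contact_force: [0.5, 0.0, 0.1]
gripper_width: 0.0004
gripper_force: 0.0
cross (shift that brings tip edge to touch)
t 46.4 tcp [ 0.4828 -0.2583  0.0903] [-180.   -21.9  -15.1] j [ -5.6   5.3 -49.   14.2 -14.5  67.5] F [0.5 0.  0.1] w 0.0004
turn units (tool) [ 0.    0.04 -0.  ]
shift units before/after turn [ 0.02 -0.02  0.57] [ 0.02 -0.02  0.57]
```

```bash
python3 -m pendant '[[[0,0,0.4,0,0,0,-1],[0,0,0.3,0,0,0,-1],[0,0,0.2,0,0,0,-1],[0,0,0.1,0,0,0,-1],[0,0,0.1,0,0,0,-1],[0,0,0,0,0,0,-1],[0,0,0,0,0,0,-1],[0,0,0,0,0,0,-1]]]'
```

```text
time_s: 47.2
tcp_pos: [0.4909, -0.2603, 0.0704]
eef_rot: [-180.0, -21.9, -15.1]
contact_force: [-1.3, -2.4, 4.2]
gripper_width: 0.0006
gripper_force: 2.1
```

```bash
python3 -m pendant '[[[0,0,0.05,0,0,0,-1],[0,0,0.05,0,0,0,-1],[0,0,0,0,0,0,-1],[0,0,0,0,0,0,-1],[0,0,0,0,0,0,-1],[0,0,0,0,0,0,-1],[0,0,0,0,0,0,-1],[0,0,0,0,0,0,-1]]]'
```

```text
time_s: 48.0
tcp_pos: [0.4917, -0.2606, 0.0692]
eef_rot: [-180.0, -22.0, -15.1]
contact_force: [-8.4, -0.1, 14.2]
gripper_width: 0.0003
gripper_force: 8.7
```

The plus key bottomed too. Now the bar key.

```bash
python3 -m pendant '[[[0,0,-0.4,0,0,0,-1],[0,0,-0.9,0,0,0,-1],[0,0.9,0,0,0,0,-1],[0,0.9,0,0,0,0,-1],[0,0.9,0,0,0,0,-1],[0,0.9,0,0,0,0,-1],[0,0.9,0,0,0,0,-1],[0,0.9,0,0,0,0,-1]]]'
python3 -m pendant '[[[0,0,0,0,0,0,-1],[0,0,0,0,0,0,-1],[0,0,0,0,0,0,-1],[0,0,0,0,0,0,-1],[0,0,0,0,0,0,-1],[0,0,0,0,0,0,-1],[0,0,0,0,0,0,-1],[0,0,0,0,0,0,-1]]]'
python3 k.py bar
```

```text
time_s: 48.8
tcp_pos: [0.4536, -0.3623, 0.0917]
eef_rot: [-180.0, -21.8, -15.1]
contact_force: [0.1, -0.1, -0.7]
gripper_width: 0.0005
gripper_force: 0.0
time_s: 49.6
tcp_pos: [0.4542, -0.362, 0.0923]
eef_rot: [-180.0, -21.9, -15.1]
contact_force: [-0.6, 0.4, -0.5]
gripper_width: 0.0004
gripper_force: 0.0
bar (shift that brings tip edge to touch)
t 49.6 tcp [ 0.4542 -0.362   0.0923] [-180.   -21.9  -15.1] j [-20.9   9.3 -36.   -5.5 -23.1 100.5] F [-0.6  0.4 -0.5] w 0.0004
turn units (tool) [-0.    0.03  0.01]
shift units before/after turn [0.02 0.01 0.68] [0.02 0.01 0.68]
```

```bash
python3 -m pendant '[[[0,0,0.4,0,0,0,-1],[0,0,0.4,0,0,0,-1],[0,0,0.2,0,0,0,-1],[0,0,0.1,0,0,0,-1],[0,0,0.1,0,0,0,-1],[0,0,0,0,0,0,-1],[0,0,0,0,0,0,-1],[0,0,0,0,0,0,-1]]]'
```

```text
time_s: 50.4
tcp_pos: [0.4629, -0.3646, 0.0704]
eef_rot: [180.0, -21.9, -15.1]
contact_force: [-0.8, 1.1, 5.1]
gripper_width: 0.0003
gripper_force: 2.1
```

```bash
python3 -m pendant '[[[0,0,0.05,0,0,0,-1],[0,0,0.05,0,0,0,-1],[0,0,0,0,0,0,-1],[0,0,0,0,0,0,-1],[0,0,0,0,0,0,-1],[0,0,0,0,0,0,-1],[0,0,0,0,0,0,-1],[0,0,0,0,0,0,-1]]]'
```

```text
time_s: 51.2
tcp_pos: [0.4636, -0.3648, 0.0695]
eef_rot: [180.0, -22.0, -15.1]
contact_force: [-7.0, 4.4, 15.6]
gripper_width: 0.0003
gripper_force: 8.6
```

The bar key bottomed. Retract along the tool, then check the tray and keys numerically.

```bash
python3 -m pendant '[[[0,0,-0.4,0,0,0,-1],[0,0,-0.9,0,0,0,-1],[0,0,-1,0,0,0,-1],[0,0,-1,0,0,0,-1],[0,0,-1,0,0,0,-1],[0,0,-1,0,0,0,-1],[0,0,-1,0,0,0,-1],[0,0,-1,0,0,0,-1]]]'
python3 -m pendant '[[[0,0,-0.8,0,0,0,-1],[0,0,-0.4,0,0,0,-1],[0,0,0,0,0,0,-1],[0,0,0,0,0,0,-1],[0,0,0,0,0,0,-1],[0,0,0,0,0,0,-1],[0,0,0,0,0,0,-1],[0,0,0,0,0,0,-1]]]'
python3 - <<'E'
from plant import vision
from h import *
a=dict(np.load("top0.npz"));b=vision.capture("top");P=pts(b);z=P[...,2];f=b["frame"]
m=np.zeros(z.shape,bool);m[185:285,135:230]=1
print("mat",rect(P,m&(f.max(2)<45)&(z<.02)));print("handle",rect(P,m&(z>.085)))
print("floor z lanes",np.median(z[m&(f.min(2)>90)&(P[...,0]>.46)&(P[...,0]<.51)&(P[...,1]>.25)&(P[...,1]<.36)]),np.median(z[m&(f.min(2)>90)&(P[...,0]>.38)&(P[...,0]<.43)&(P[...,1]>.25)&(P[...,1]<.36)]))
for nm,(u,v) in dict(cross=(391,212),round=(411,218),bar=(431,222),sq=(451,228)).items():
    print(nm,np.round(np.median((b["depth"]-a["depth"])[v-3:v+4,u-2:u+3])*1000,1))
d=np.abs(f.astype(int)-a["frame"]).max(2)>40; 
n,l,s,c=cv2.connectedComponentsWithStats(d.astype(np.uint8))
print([(np.round(c[i]).tolist(),int(s[i,4])) for i in range(1,n) if s[i,4]>25])
E
```

```text
time_s: 52.0
tcp_pos: [0.4099, -0.3501, 0.2039]
eef_rot: [-180.0, -21.8, -15.1]
contact_force: [-0.3, -0.1, 0.4]
gripper_width: 0.0004
gripper_force: 0.0
time_s: 52.8
tcp_pos: [0.4023, -0.3482, 0.2255]
eef_rot: [-180.0, -21.8, -15.1]
contact_force: [0.6, -0.1, 0.2]
gripper_width: 0.0002
gripper_force: 0.0
mat (((0.44687649607658386, 0.3000148832798004), (0.2400020807981491, 0.21847762167453766), 5.803814888000488), 3038, np.float64(0.00477031398036154))
handle (((0.4165384769439697, 0.19226379692554474), (0.32353857159614563, 0.0337197370827198), 77.14669036865234), 179, np.float64(0.10455384061475463))
floor z lanes 0.008634674371236615 0.00882970967144281
cross -0.1
round -1.4
bar 0.3
sq -0.6
[([291.0, 176.0], 120), ([308.0, 181.0], 134), ([309.0, 200.0], 47), ([252.0, 210.0], 119), ([160.0, 231.0], 804), ([207.0, 236.0], 206), ([311.0, 212.0], 83), ([191.0, 220.0], 322), ([405.0, 317.0], 25205), ([179.0, 251.0], 590), ([27.0, 317.0], 107), ([35.0, 318.0], 93), ([19.0, 321.0], 64), ([43.0, 321.0], 65), ([115.0, 386.0], 9363)]
```

```bash
python3 -c "
from plant import r
print(r.close_job())"
```

```text
the job is handed in; nothing more can be done
None
```

The job is handed in at about 53 s: all four vials are in the hopper, the empty tray is level on its mat and released, and the round, plus and bar keys were each pressed fully and released in that order, with the square key and the other items on the bench unmoved in the final check.

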